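# Tare the scale with a pot on it and hang the stylus beside the gauge

## Robot

A 6-joint arm with a two-finger parallel gripper is mounted at the origin on the work surface. World frame = base frame: x ahead of the robot, y to its left, z up, the work surface at z = 0. Lengths are in mm, angles in rad, forces in N, time in s.
With the tool pointing down it reaches from about 325 to 1000 mm from the base axis. Payload 5.1 kg.
Tool frame: the origin (TCP) lies midway between the tips of the shut fingers; the grasp point (between the pads) lies 19 mm behind it; z points along the fingers, y is the direction in which the jaws open and shut (so a half turn about z gives the same grasp; the last joint's range is limited). The gripper opens to 85 mm and grips with 20 to 120 N. Pads are 22 mm wide; open, the fingers measure 114 mm over their backs; the gripper's body (76 mm by 85 mm) begins 54 mm behind the grasp point. The pads swing forward as they close: fully open they stand 13 mm farther back than shut.
Start: joints at [1.06, 0.124, 1.65, -0, 1.367, -0.083], TCP at [269.684, 591.401, 231.322] pointing down, gripper open.
Joint ranges: [-2.61, 2.61], [-1.02, 2.33], [0.03, 2.71], [-1.35, 4.49], [0.32, 2.68], [-2.91, 2.91]. Speed limits (rad/s): [2.57, 2.57, 3.14, 3.14, 3.14, 3.14].

## Interface

Orientations are given as a unit quaternion [x, y, z, w].
In Python, from rig import monitor, cams, hand_in gives the robot as it stands.
- The arm moves only by the shell command python3 -m pendant 'ROWS' [FORCE]. ROWS is JSON, a list of rows, each an object of numbers: "claw": the finger opening in cm, from 0 to 8.54; "tx", "ty", "tz": the shift along the tool's x, y, z in cm; "rx", "ry", "rz": the turn, a rotation vector about the tool's x, y, z in degrees. A call has 1 to 12 rows; each row shifts and turns the commanded pose from where the row before left it, along the tool's axes as they then stand; what a row does not reach is not made up. A row lasts 1/12 s, in which the tool goes at most 41.7 mm and 7.16 degrees, less where a joint would pass 70% of its speed; a pose out of reach is approached as far as the arm can. A call with a gripper value outside its range is refused whole. The fingers move at their own pace and stop on an object; FORCE is the grip in N (left out, the last holds). Time passes only in rows, so rows that do not move let the fingers close. It gives the time, the measured TCP pose, the force and the opening at its end, in the units of the state.
- monitor.sense(): the state, without advancing time (a new reading comes with each control period).
- cams.capture(name): name is "scene" or "top" or "wrist"; returns the picture (480x640x3 uint8, blue, green, red); there is no depth.
- cams.camera_params(name): a dict with "mtx" (3x3 intrinsics, pixels), "world_from_camera" (4x4, takes a point from camera to world coordinates); the wrist camera has in their place "hand_eye" (4x4, takes a point from camera to tool coordinates, whose origin is the TCP and whose axes are the flange's). Camera axes: x right, y down, z forward; pixel columns grow to the right and rows downward; lengths in mm; the calibration is good to about 2 mm. A picture is of the moment at which its call begins: read the wrist's pose just before it. camera_params takes no time and is no camera call.
- hand_in(): hands the job in, once; it reports no verdict.
The state is a dict: "clock": time; "joint_pos": joint angles; "dq": joint speeds; "tau": joint torques, N m; "tool_pos": TCP position; "tool_rot": TCP orientation; "ft_force": force on the tool from outside, world axes, zero at the start; "wrist_torque": the same for the moment, N m; "finger_gap": finger opening in mm.
Only numpy, scipy, OpenCV 4.12 (cv2) and the standard library are available. Lean on these libraries where they do the work, as an engineer would, in place of code of your own. Each camera call takes 0.05 s, during which the arm holds its last target.

## Task

Tare the scale with the small pot on it: the pot was left on the deck over the round well, so set it upright about the middle of the weighing plate, then take the eyed stylus from the wooden tool stand and with its tip press the tare button in the round well fully down for a moment and let it spring back. Then hang the stylus by its eye on the hook, in front of the gauge that already hangs there, without knocking the gauge off, and let go. Do not press the button in the square well, and leave the other pots and tools where they stand.

Things in the scene. Friction and masses are not known exactly. Their poses are not given: they have to be found in the camera images.
- stylus_grip (a point): Stylus: upright hand tool 187 mm long in one hole of the stand, the only one with an eye. This point is on its axis inside its dark wooden grip block (16 mm in x, 30 mm in y, 52 mm high), 22 mm below the block's top and 30 mm above its underside. z points from tip to grip; x is the eye's axis (the line along which a hook passes through). Under the block: steel eye, flange, straight 8 mm shaft.
- stylus_eye (a point): Centre of the stylus's eye, 54 mm below stylus_grip: opening 36 mm across, wire 8 mm thick (outside 52 mm). The eye lies in the tool's y-z plane.
- stylus_tip (a point): Lowest point of the stylus's rounded 8 mm tip, 165 mm below stylus_grip.
- stylus: The stylus as a whole, about 120 g. Origin on its axis at the underside of its flange (disc 28 mm across, 6 mm thick), 85 mm below stylus_grip; axes as stylus_grip. The flange rests on the stand's plank; the shaft reaches 80 mm below, in a loose 15 mm hole: pull it straight up 85 mm or more. Grip, eye, flange and shaft share one axis.
- stand: Wooden tool stand, fixed; origin at the centre of its underside. A plank 70 mm (x) by 190 mm (y), top 105 mm above the table, 12 mm thick, on two end cheeks, with three holes in a row along y at y = -62, 0 and +62 mm. The stylus, the awl and the scraper each stand in one; which is in which varies.
- awl: Another tool in the stand: a turned wooden handle 26 mm thick without an eye, its top 86 mm above the plank (the stylus's top is 107 mm above it). Leave it. Origin at the underside of its flange.
- scraper: Another tool in the stand: a thin wooden neck with a flat steel blade 34 mm wide on top, without an eye, its top 90 mm above the plank. Leave it. Origin at the underside of its flange.
- scale: Grey bench scale, fixed, 280 mm (x) by 210 mm (y); origin at the centre of its underside, front to -x. In front a flat deck 50 mm high (x -140 to -50 mm) with a blank display and two wells; behind it a steel weighing plate, 188 by 210 mm, x -47 to 141 mm, top at 68 mm, empty at the start.
- well_round (a point): Centre of the mouth of the round well (19 mm across, vertical) in the scale's deck, at x -95, y +62, z 50 mm of the scale. It has a thin dark round rim.
- tare_top (a point): Centre of the top face of the tare button, a grey round button 16 mm across in the round well; at rest it lies 12 mm below the deck, 38 mm above the table. It moves straight down.
- tare (a joint): Travel of the tare button in m: 0 at rest, 0.006 fully down; a spring pushes it back (1.5 N at the start of travel, 4.5 N fully down). It counts as fully pressed beyond 0.0045, held a fifth of a second.
- power_top (a point): Centre of the top face of the power button, a grey square button in the other, square well (19 mm), at x -95, y -62 mm of the scale, equally deep. Leave it.
- power (a joint): Travel of the power button in m: 0 at rest, 0.006 down.
- hook: Steel hook stand, fixed; origin at the centre of its foot's underside. A post 16 mm thick at x +30 mm carries, at 200 mm height (centre line), a level round arm 10 mm thick which runs to x -80 mm in the -x direction and there bends up in a short tip. Nothing of the stand is higher than 217 mm.
- hook_tip (a point): Centre of the end of the hook's upturned tip, at x -88, z 212 mm of the hook (the ball end has a 5 mm radius). The arm's outer end, tip included, spans 195 to 217 mm in height.
- hook_mid (a point): Point on the arm's centre line in the free part, at x -45, z 200 mm of the hook.
- gauge_loop (a point): The gauge: a flat stepped aluminium sizing plate 64 mm wide, 105 mm tall and 5 mm thick hanging by its wire loop from the hook's arm, near the post. This point is the inner apex of its loop, resting on top of the arm; x is the loop's axis. The loop's wire stands 6 mm above the arm.
- pot_mid (a point): The small pot: a glazed flower pot 75 mm high, 64 mm across its rim (the top 16 mm), 58 mm across the belly below it, foot 45 mm; about 140 g, standing on the scale's deck over the round well. This point is on its axis half-way up, 37.5 mm above its underside; z is up.
- small_pot: The small pot as a whole; origin at the centre of its underside, as for all pots here. Its place at the end: upright about the middle of the steel weighing plate (its axis 35 mm or more inside every edge).
- vase_a: Tall flower pot, 80 mm across, 165 mm high, between the robot and the scale, to one side.
- vase_b: Tall flower pot, 76 mm across, 150 mm high, between the robot and the scale, to the other side.
- pot_stand: Low pot on the table in front of the tool stand, 72 mm across, 60 mm high.
- pot_hook: Low pot on the table beside the hook's foot, 68 mm across, 55 mm high.
- pot_back: Pot at the back of the table, 110 mm across, 100 mm high.
Things that resemble listed ones, but are neither listed nor needed, are in the scene too. Leave any orange look-alike of the stylus alone. What is shaped like the small_pot but green is not meant.

How it is judged (in metres and radians):
On the way, in this order (a step that is already met when the one before it is completed fails the run):
1. the small pot stands upright on the weighing plate, well inside its edge, let go (x of small_pot in the frame of scale between -0.012 and 0.106 m and y of small_pot in the frame of scale between -0.07 and 0.07 m and z of small_pot in the frame of scale between 0.063 and 0.075 m and angle between small_pot's own z axis and vertical below 0.12 rad and contact force between the fingers and small_pot below 0.1 N and linear speed of small_pot below 0.03 m/s), for 0.2 s.
2. the tare button is pressed fully down (beyond 4.5 mm) by the stylus, with the pot on the plate and no finger on the scale (x of small_pot in the frame of scale between -0.012 and 0.106 m and y of small_pot in the frame of scale between -0.07 and 0.07 m and z of small_pot in the frame of scale between 0.063 and 0.075 m and angle between small_pot's own z axis and vertical below 0.12 rad and value of joint tare above 0.0045 m and contact force between stylus and scale above 0.5 N and contact force between the fingers and scale below 0.5 N), for 0.2 s.
3. the tare button has sprung back and the stylus tip is out of the well (value of joint tare below 0.0015 m and z of stylus_tip in the frame of scale above 0.052 m), for 0.1 s.
At the end, for the whole second after the job is handed in: The small pot stands upright on the weighing plate, its axis 35 mm or more inside the edges. The stylus hangs still by its eye on the hook arm between post and tip, upright to 0.35 rad; the gauge still hangs on the arm; both buttons are up; no other pot has moved 30 mm, no other tool 40 mm (x of stylus_eye in the frame of hook between -0.088 and 0.02 m and y of stylus_eye in the frame of hook between -0.02 and 0.02 m and z of stylus_eye in the frame of hook between 0.172 and 0.203 m and angle between stylus_eye's own z axis and vertical below 0.35 rad and contact force between stylus and hook above 0.2 N and linear speed of stylus below 0.08 m/s and x of small_pot in the frame of scale between -0.012 and 0.106 m and y of small_pot in the frame of scale between -0.07 and 0.07 m and z of small_pot in the frame of scale between 0.063 and 0.075 m and angle between small_pot's own z axis and vertical below 0.12 rad and z of gauge_loop in the frame of hook between 0.185 and 0.235 m and x of gauge_loop in the frame of hook between -0.09 and 0.03 m and value of joint each of tare, power below 0.0015 m and distance of each of vase_a, vase_b, pot_stand, pot_hook, pot_back from where it was at the start of the episode below 0.03 m and distance of each of awl, scraper from where it was at the start of the episode below 0.04 m); the robot touches nothing.
It fails at once if the power button is pressed (value of joint power above 0.003 m).
It fails at once if the gauge is knocked off the hook (z of gauge_loop in the frame of hook below 0.17 m).
It fails at once if another pot or tool is displaced (pots 30 mm, tools 40 mm) (distance of any of vase_a, vase_b, pot_stand, pot_hook, pot_back from where it was at the start of the episode above 0.03 m or distance of any of awl, scraper from where it was at the start of the episode above 0.04 m).
It also fails if it takes over 69 s, if anything falls off the work surface, if the arm or the gripper's body presses on something with over 40 N, if the wrist force passes 120 N, or if a joint passes its speed limit or range.

## Working session

There is one attempt and no reset: what is moved stays moved. The work goes in short steps, Python scripts to look and compute and a shell command to move; the robot and the scene stay as the last step left them, time stands still between calls to the robot, and variables do not carry over. Pictures are saved under pics/ and viewed, and the job is handed in when it is done.

```bash
ls; mkdir -p pics; python3 - <<'E'
from rig import monitor,cams
import cv2,numpy as np
np.set_printoptions(suppress=True,precision=3)
print(monitor.sense())
for n in ["scene","top","wrist"]:
    p=cams.camera_params(n); print(n,p)
    cv2.imwrite(f"pics/{n}0.png",cams.capture(n))
E
```

```text
pics
{'clock': 0.0, 'joint_pos': array([ 1.06 ,  0.125,  1.652, -0.   ,  1.367, -0.083]), 'dq': array([ 0.   ,  0.001, -0.001,  0.002,  0.002, -0.001]), 'tau': array([ -0.001, -42.363, -36.544,  -0.   ,   0.007,  -0.   ]), 'tool_pos': array([269.397, 590.864, 230.037]), 'tool_rot': array([ 0.212,  0.977, -0.001, -0.   ]), 'ft_force': array([-0.346, -0.759, -0.788]), 'wrist_torque': array([ 0.048, -0.003, -0.001]), 'finger_gap': 85.38925070210217}
scene {'mtx': array([[511.584,   0.   , 316.315],
       [  0.   , 511.584, 242.42 ],
       [  0.   ,   0.   ,   1.   ]]), 'world_from_camera': array([[  -0.216,    0.597,   -0.772, 1399.817],
       [   0.976,    0.142,   -0.163,  175.554],
       [   0.012,   -0.789,   -0.614,  846.603],
       [   0.   ,    0.   ,    0.   ,    1.   ]])}
top {'mtx': array([[496.989,   0.   , 319.733],
       [  0.   , 496.989, 250.018],
       [  0.   ,   0.   ,   1.   ]]), 'world_from_camera': array([[  -0.005,   -0.992,    0.126,  392.639],
       [  -1.   ,    0.002,   -0.023,   -4.974],
       [   0.022,   -0.126,   -0.992, 1208.558],
       [   0.   ,    0.   ,    0.   ,    1.   ]])}
wrist {'mtx': array([[408.918,   0.   , 325.658],
       [  0.   , 408.918, 232.445],
       [  0.   ,   0.   ,   1.   ]]), 'hand_eye': array([[  -0.   ,   -0.958,   -0.288,   73.127],
       [   1.   ,   -0.   ,    0.   ,   -1.608],
       [  -0.   ,   -0.288,    0.958, -142.611],
       [   0.   ,    0.   ,    0.   ,    1.   ]])}
```

View pics/scene0.png

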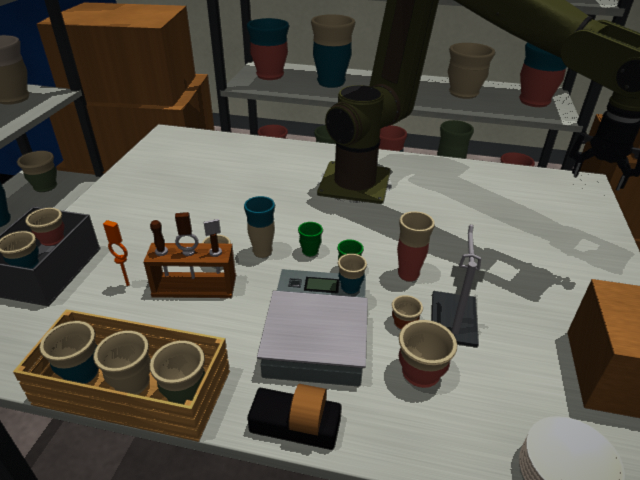

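View pics/top0.png

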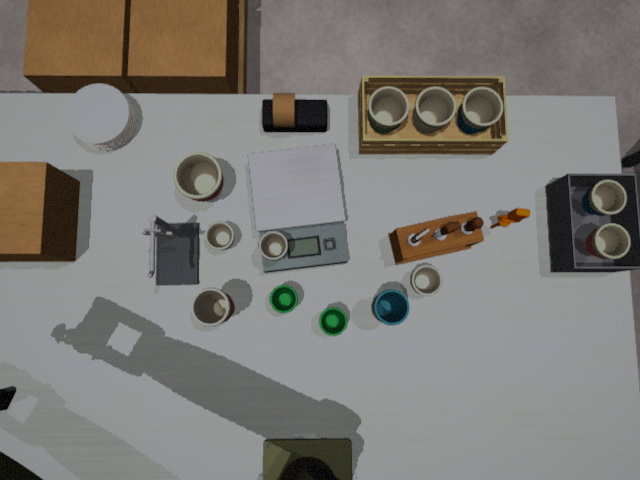

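View pics/wrist0.png

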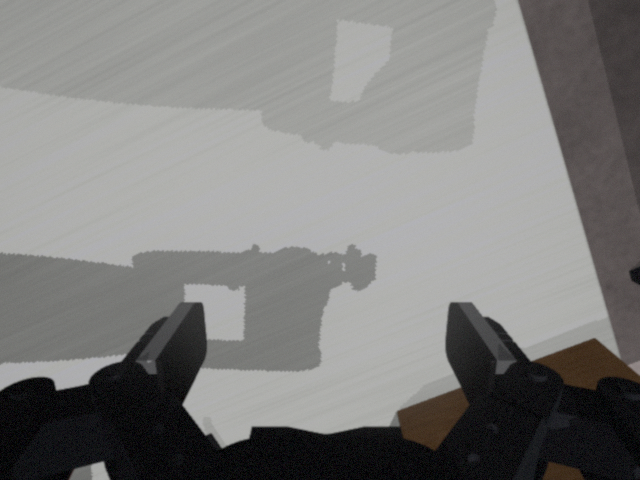

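```bash
python3 - <<'E'
import cv2
t=cv2.imread("pics/top0.png");s=cv2.imread("pics/scene0.png")
def c(im,x,y,w,h,f,n): cv2.imwrite(f"pics/{n}.png",cv2.resize(im[y:y+h,x:x+w],None,fx=f,fy=f,interpolation=cv2.INTER_CUBIC))
c(t,235,135,125,145,4,"t_scale");c(t,130,195,120,100,6,"t_hook");c(t,380,200,110,80,6,"t_stand")
c(s,390,210,110,140,4,"s_hook");c(s,135,200,110,100,6,"s_stand")
E
```

```text
(no output)
```

View pics/t_scale.png

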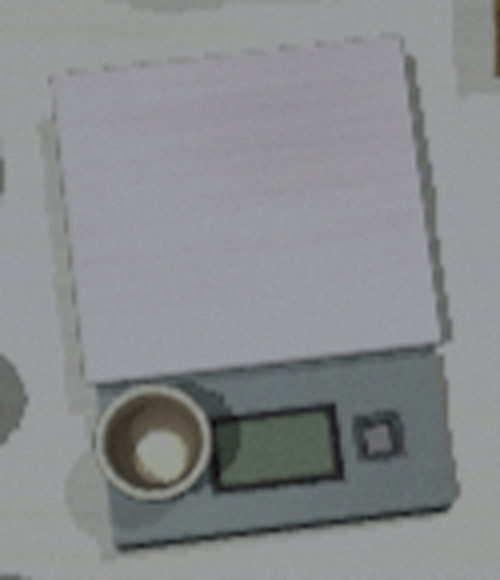

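View pics/t_hook.png

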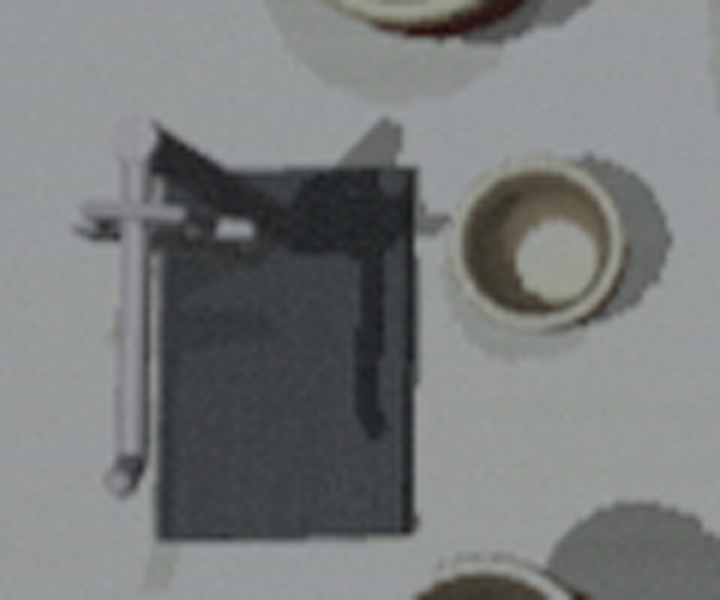

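View pics/t_stand.png

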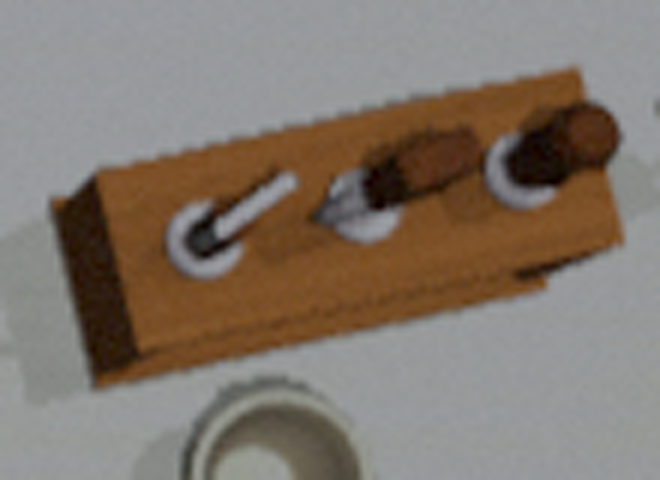

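View pics/s_hook.png

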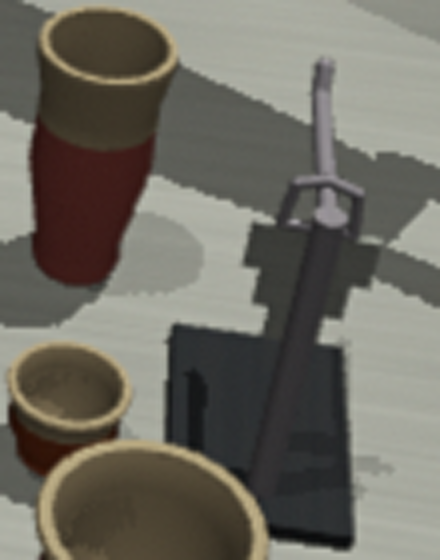

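View pics/s_stand.png

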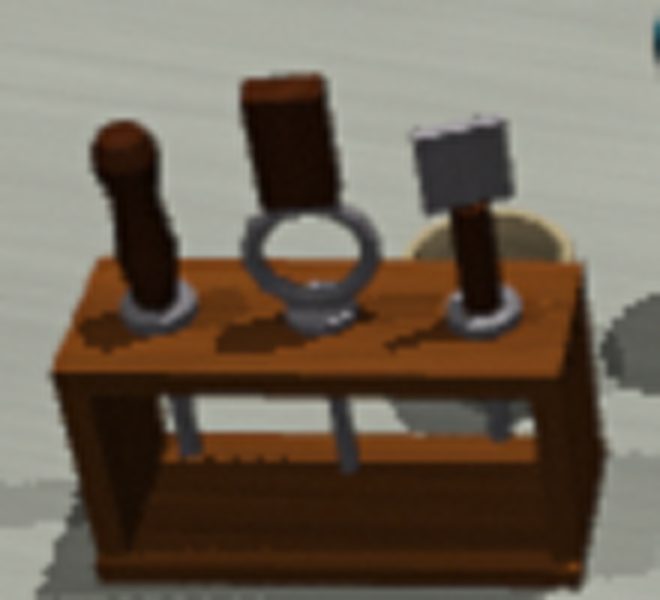

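```bash
cat > h.py <<'E'
import numpy as np,cv2
from rig import monitor,cams
from scipy.spatial.transform import Rotation as R
np.set_printoptions(suppress=True,precision=1)
def ray(n,px,T=None):
    p=cams.camera_params(n); T=p["world_from_camera"] if T is None else T
    d=T[:3,:3]@np.linalg.inv(p["mtx"])@np.array([px[0],px[1],1.]); return T[:3,3],d
def pl(n,px,z,T=None):
    o,d=ray(n,px,T); return o+d*(z-o[2])/d[2]
def proj(n,X,T=None):
    p=cams.camera_params(n); T=p["world_from_camera"] if T is None else T
    c=T[:3,:3].T@(np.array(X)-T[:3,3]); q=p["mtx"]@c; return q[:2]/q[2]
def tri(l): # list of (o,d)
    A=0;b=0
    for o,d in l:
        d=d/np.linalg.norm(d);P=np.eye(3)-np.outer(d,d);A=A+P;b=b+P@o
    return np.linalg.solve(A,b)
def wristT():
    s=monitor.sense();T=np.eye(4);T[:3,:3]=R.from_quat(s["tool_rot"]).as_matrix();T[:3,3]=s["tool_pos"]
    return T@cams.camera_params("wrist")["hand_eye"]
E
python3 - <<'E'
from h import *
def T(x,y,off,f,z): return pl("top",(off[0]+x/f,off[1]+y/f),z)
o=(235,135)
print("plate");c=[]
for q in [(52,80),(400,38),(440,345),(85,382)]: c.append(T(*q,o,4,68));print(c[-1])
c=np.array(c);m=c.mean(0);print("mid",m, "sides",[np.linalg.norm(c[i]-c[i-1]) for i in range(4)])
x=(c[0]+c[1]-c[2]-c[3]);y=c[0]+c[3]-c[1]-c[2]
print("yaw",np.degrees(np.arctan2(x[1],x[0])),np.degrees(np.arctan2(-y[0],y[1])))
print("pot",T(153,441,o,4,125),"power",T(378,437,o,4,50))
o=(130,195)
print("hook post",T(135,135,o,6,205),"tip",T(122,482,o,6,212),"loop",T(132,212,o,6,211))
print("foot",[T(*q,o,6,8) for q in [(160,175),(415,170),(413,532),(160,538)]])
o=(380,200)
c=[]
for q in [(100,170),(580,68),(622,243),(140,350)]: c.append(T(*q,o,6,105));print(c[-1])
print("mid",np.mean(c,0),[np.linalg.norm(c[i]-c[i-1]) for i in range(4)])
for q in [(205,240),(365,205),(522,172)]:print("flange",T(*q,o,6,111))
print("top",T(440,160,o,6,212))
so=(390,210)
S=lambda x,y,o,f,z: pl("scene",(o[0]+x/f,o[1]+y/f),z)
print("scene tip",S(324,62,so,4,212), "post",S(330,212,so,4,205))
print("tri tip",tri([ray("scene",(390+324/4,210+62/4)),ray("top",(130+122/6,195+482/6))]))
so=(135,200)
print("scene fl",[S(*q,so,6,111) for q in [(158,305),(320,315),(485,312)]],"styl top",[S(*q,so,6,212) for q in[(243,93),(326,83),(285,87)]])
E
```

```text
plate
[764.1 137.3  68. ]
[790.3 -68.7  68. ]
[604.8 -90.4  68. ]
[583.2 115.9  68. ]
mid [685.6  23.5  68. ] sides [np.float64(182.07832567776956), np.float64(207.73240832423792), np.float64(186.7499157326121), np.float64(207.46160744744967)]
yaw 6.709755285553708 6.612105040524943
pot [540.8  72.3 125. ] power [553.2 -54.6  50. ]
hook post [587.5 312.5 205. ] tip [468.9 310.3 212. ] loop [560.  310.7 211. ]
foot [array([609.2, 364.2,   8. ]), array([611.2, 261.3,   8. ]), array([464.1, 258.4,   8. ]), array([462.1, 358.9,   8. ])]
[ 581.6 -204.3  105. ]
[ 620.5 -388.2  105. ]
[ 553.4 -401.1  105. ]
[ 513.3 -217.7  105. ]
mid [ 567.2 -302.8  105. ] [np.float64(69.49930561373736), np.float64(187.94111706867162), np.float64(68.37591567934994), np.float64(187.76393756193423)]
flange [ 554. -242.  111.]
flange [ 567.1 -302.6  111. ]
flange [ 579.5 -362.4  111. ]
top [ 566.5 -301.5  212. ]
scene tip [468.5 314.3 212. ] post [586.1 316.5 205. ]
tri tip [468.9 312.4 211.6]
scene fl [array([ 586.6, -356.6,  111. ]), array([ 578.1, -294.5,  111. ]), array([ 562. , -234.6,  111. ])] styl top [array([ 579.4, -308.3,  212. ]), array([ 566.6, -282. ,  212. ]), array([ 572.4, -295.3,  212. ])]
```

```bash
cat >> h.py <<'E'
def plan(p,az):
    """shift to world p (mm), jaw azimuth az(deg, mod 180): rz first, then tx,ty,tz in cm in turned frame. keeps current tool tilt -> also levels"""
    s=monitor.sense();M=R.from_quat(s["tool_rot"]).as_matrix()
    a0=np.degrees(np.arctan2(M[1,1],M[0,1]));d=(az-a0+90)%180-90
    a=np.radians(a0+d);y=np.array([np.cos(a),np.sin(a),0]);z=np.array([0,0,-1.]);x=np.cross(y,z)
    G=np.stack([x,y,z],1); w=R.from_matrix(M.T@G).as_rotvec(degrees=True)
    dp=np.array(p)-s["tool_pos"]
    print("tcp",s["tool_pos"],"az",round(a0,2),"rotvec deg",np.round(w,2),"shift cm (after turn)",np.round(G.T@dp/10,3))
E
python3 -c "
from h import *
plan((541,72,280),96.6)"
```

```text
tcp [269.5 591.  230.3] az 65.49 rotvec deg [ -0.1  -0.  -31.1] shift cm (after turn) [-21.  -54.7  -5. ]
```

```bash
python3 -m pendant '[{"claw":8.5,"rz":-6.2,"tz":-1},{"claw":8.5,"rz":-6.2,"tz":-1},{"claw":8.5,"rz":-6.2,"tz":-1},{"claw":8.5,"rz":-6.2,"tz":-1},{"claw":8.5,"rz":-6.3,"tz":-1},{"claw":8.5,"tx":-1.4,"ty":-3.5},{"claw":8.5,"tx":-1.4,"ty":-3.6},{"claw":8.5,"tx":-1.4,"ty":-3.6},{"claw":8.5,"tx":-1.4,"ty":-3.6},{"claw":8.5,"tx":-1.4,"ty":-3.6},{"claw":8.5,"tx":-1.4,"ty":-3.6},{"claw":8.5,"tx":-1.4,"ty":-3.6}]' 40
python3 -c "
from h import *
plan((541,72,280),96.6)"
```

```text
tcp [269.5 591.  230.3] az 65.49 rotvec deg [ -0.1  -0.  -31.1] shift cm (after turn) [-21.  -54.7  -5. ]schema error: expected keys claw, tx, ty, tz, rx, ry, rz
```

```bash
python3 -m pendant '[{"claw":8.5,"tx":0,"ty":0,"tz":-1,"rx":0,"ry":0,"rz":-6.2},{"claw":8.5,"tx":0,"ty":0,"tz":-1,"rx":0,"ry":0,"rz":-6.2},{"claw":8.5,"tx":0,"ty":0,"tz":-1,"rx":0,"ry":0,"rz":-6.2},{"claw":8.5,"tx":0,"ty":0,"tz":-1,"rx":0,"ry":0,"rz":-6.2},{"claw":8.5,"tx":0,"ty":0,"tz":-1,"rx":0,"ry":0,"rz":-6.3},{"claw":8.5,"tx":-1.4,"ty":-3.6,"tz":0,"rx":0,"ry":0,"rz":0},{"claw":8.5,"tx":-1.4,"ty":-3.6,"tz":0,"rx":0,"ry":0,"rz":0},{"claw":8.5,"tx":-1.4,"ty":-3.6,"tz":0,"rx":0,"ry":0,"rz":0},{"claw":8.5,"tx":-1.4,"ty":-3.6,"tz":0,"rx":0,"ry":0,"rz":0},{"claw":8.5,"tx":-1.4,"ty":-3.6,"tz":0,"rx":0,"ry":0,"rz":0},{"claw":8.5,"tx":-1.4,"ty":-3.6,"tz":0,"rx":0,"ry":0,"rz":0},{"claw":8.5,"tx":-1.4,"ty":-3.6,"tz":0,"rx":0,"ry":0,"rz":0}]' 40
python3 -c "
from h import *
plan((541,72,280),96.6)"
```

```text
clock: 1.15
tool_pos: [396.2, 350.5, 281.0]
tool_rot: [-0.058, 0.998, -0.0, -0.0]
ft_force: [0.5, -0.2, 0.1]
finger_gap: 84.9
tcp [396.2 350.5 281. ] az 96.61 rotvec deg [-0. -0.  0.] shift cm (after turn) [-11.2 -29.3   0.1]
```

```bash
python3 -m pendant '[{"claw":8.5,"tx":-1.4,"ty":-3.6,"tz":0,"rx":0,"ry":0,"rz":0},{"claw":8.5,"tx":-1.4,"ty":-3.6,"tz":0,"rx":0,"ry":0,"rz":0},{"claw":8.5,"tx":-1.4,"ty":-3.6,"tz":0,"rx":0,"ry":0,"rz":0},{"claw":8.5,"tx":-1.4,"ty":-3.6,"tz":0,"rx":0,"ry":0,"rz":0},{"claw":8.5,"tx":-1.4,"ty":-3.6,"tz":0,"rx":0,"ry":0,"rz":0},{"claw":8.5,"tx":-1.4,"ty":-3.6,"tz":0,"rx":0,"ry":0,"rz":0},{"claw":8.5,"tx":-1.4,"ty":-3.6,"tz":0,"rx":0,"ry":0,"rz":0},{"claw":8.5,"tx":-0.7,"ty":-2.0,"tz":0,"rx":0,"ry":0,"rz":0},{"claw":8.5,"tx":0,"ty":0,"tz":0,"rx":0,"ry":0,"rz":0},{"claw":8.5,"tx":0,"ty":0,"tz":0,"rx":0,"ry":0,"rz":0}]' 40
python3 -c "
from h import *
plan((541,72,280),96.6)
T=wristT();cv2.imwrite('pics/w1.png',cams.capture('wrist'));np.save('w1.npy',T)"
```

```text
clock: 1.98
tool_pos: [531.5, 93.3, 280.8]
tool_rot: [-0.056, 0.998, 0.0, -0.001]
ft_force: [0.4, 0.6, -0.2]
finger_gap: 85.3
tcp [531.5  93.3 280.8] az 96.45 rotvec deg [ 0.  -0.1 -0.1] shift cm (after turn) [-0.7 -2.2  0.1]
```

View pics/w1.png

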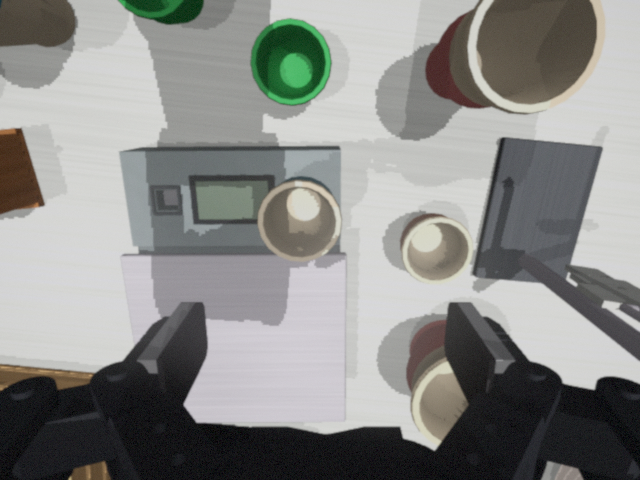

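```bash
python3 - <<'E'
from h import *
T=np.load('w1.npy');im=cv2.imread('pics/w1.png')
# rim mask: cream (yellowish: r>b) region near pot
b,g,r=[im[...,i].astype(int) for i in range(3)]
m=((r-b)>12).astype(np.uint8);m[:165]=0;m[275:]=0;m[:,:245]=0;m[:,355:]=0
cs,_=cv2.findContours(m,cv2.RETR_EXTERNAL,cv2.CHAIN_APPROX_NONE);c=max(cs,key=cv2.contourArea)
e=cv2.fitEllipse(cv2.convexHull(c));print(e)
p=pl("wrist",e[0],125,T);print(p)
for k in(0,1): 
  print(np.linalg.norm(pl("wrist",(e[0][0]+e[1][0]/2,e[0][1]),125,T)-p)*2)
print("power",pl("wrist",(166,200),50,T))
for q in [(124,255),(346,254),(345,420)]: print("plate",pl("wrist",q,68,T))
for q in [(121,151),(341,148)]: print("deckfront",pl("wrist",q,50,T))
plan((p[0],p[1],200),96.6)
E
```

```text
((299.0285339355469, 220.2896728515625), (81.36920166015625, 84.34278869628906), 102.9977035522461)
[539.8  72.6 125. ]
61.44558411345466
61.44558411345466
power [554.7 -55.   50. ]
plate [606.5 -86.8  68. ]
plate [582.5 116.6  68. ]
plate [766.3 139.   68. ]
deckfront [514.  -95.3  50. ]
deckfront [489.2 101.   50. ]
tcp [531.2  94.2 280.9] az 96.54 rotvec deg [ 0.  -0.1 -0.1] shift cm (after turn) [-0.6 -2.2  8.1]
```

```bash
python3 -m pendant '[{"claw":8.5,"tx":-0.6,"ty":-2.2,"tz":0,"rx":0,"ry":0,"rz":0},{"claw":8.5,"tx":0,"ty":0,"tz":3,"rx":0,"ry":0,"rz":0},{"claw":8.5,"tx":0,"ty":0,"tz":3,"rx":0,"ry":0,"rz":0},{"claw":8.5,"tx":0,"ty":0,"tz":3,"rx":0,"ry":0,"rz":0},{"claw":8.5,"tx":0,"ty":0,"tz":3,"rx":0,"ry":0,"rz":0},{"claw":8.5,"tx":0,"ty":0,"tz":1,"rx":0,"ry":0,"rz":0},{"claw":8.5,"tx":0,"ty":0,"tz":0,"rx":0,"ry":0,"rz":0},{"claw":8.5,"tx":0,"ty":0,"tz":0,"rx":0,"ry":0,"rz":0}]' 40
python3 -c "
from h import *
plan((540.3,72.5,95),96.6)
cv2.imwrite('pics/w2.png',cams.capture('wrist'))"
```

```text
clock: 2.7
tool_pos: [539.9, 73.9, 151.9]
tool_rot: [-0.058, 0.998, 0.0, 0.0]
ft_force: [0.0, 0.3, 1.1]
finger_gap: 84.6
tcp [539.9  73.9 151.9] az 96.67 rotvec deg [0.  0.  0.1] shift cm (after turn) [-0.  -0.1  5.7]
```

View pics/w2.png

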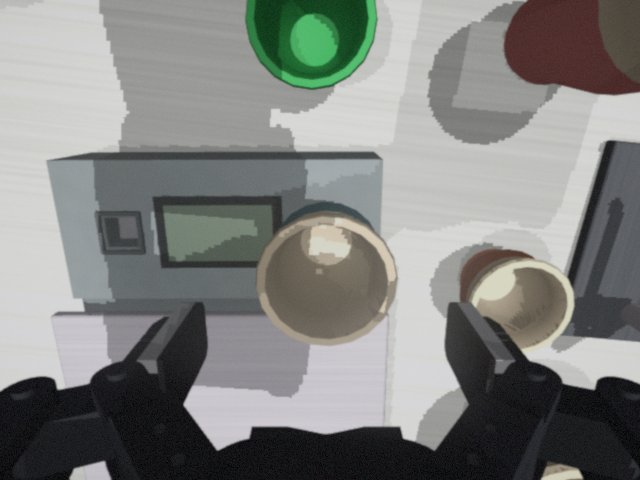

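```bash
python3 -m pendant '[{"claw":8.5,"tx":0,"ty":-0.1,"tz":2,"rx":0,"ry":0,"rz":0},{"claw":8.5,"tx":0,"ty":0,"tz":2,"rx":0,"ry":0,"rz":0},{"claw":8.5,"tx":0,"ty":0,"tz":1.7,"rx":0,"ry":0,"rz":0},{"claw":8.5,"tx":0,"ty":0,"tz":0,"rx":0,"ry":0,"rz":0},{"claw":5.5,"tx":0,"ty":0,"tz":0,"rx":0,"ry":0,"rz":0},{"claw":5.5,"tx":0,"ty":0,"tz":0,"rx":0,"ry":0,"rz":0},{"claw":5.5,"tx":0,"ty":0,"tz":0,"rx":0,"ry":0,"rz":0},{"claw":5.5,"tx":0,"ty":0,"tz":0,"rx":0,"ry":0,"rz":0},{"claw":5.5,"tx":0,"ty":0,"tz":0,"rx":0,"ry":0,"rz":0},{"claw":5.5,"tx":0,"ty":0,"tz":0,"rx":0,"ry":0,"rz":0}]' 40
python3 -c "
from h import *
plan((685.6,23.5,95),96.6)
"
```

```text
clock: 3.58
tool_pos: [542.1, 72.2, 97.4]
tool_rot: [-0.057, 0.998, 0.0, 0.003]
ft_force: [-0.1, 1.5, 5.8]
finger_gap: 62.4
tcp [542.1  72.2  97.4] az 96.59 rotvec deg [-0.   0.3 -0. ] shift cm (after turn) [-13.7  -6.5   0.2]
```

```bash
python3 -m pendant '[{"claw":5.5,"tx":0,"ty":0,"tz":-1,"rx":0,"ry":0,"rz":0},{"claw":5.5,"tx":0,"ty":0,"tz":-2,"rx":0,"ry":0,"rz":0},{"claw":5.5,"tx":0,"ty":0,"tz":-2,"rx":0,"ry":0,"rz":0},{"claw":5.5,"tx":-1.7,"ty":-0.8,"tz":0,"rx":0,"ry":0,"rz":0},{"claw":5.5,"tx":-2.4,"ty":-1.2,"tz":0,"rx":0,"ry":0,"rz":0},{"claw":5.5,"tx":-2.4,"ty":-1.2,"tz":0,"rx":0,"ry":0,"rz":0},{"claw":5.5,"tx":-2.4,"ty":-1.2,"tz":0,"rx":0,"ry":0,"rz":0},{"claw":5.5,"tx":-2.4,"ty":-1.2,"tz":0,"rx":0,"ry":0,"rz":0},{"claw":5.5,"tx":-2.4,"ty":-0.9,"tz":0,"rx":0,"ry":0,"rz":0},{"claw":5.5,"tx":0,"ty":0,"tz":0,"rx":0,"ry":0,"rz":0},{"claw":5.5,"tx":0,"ty":0,"tz":0,"rx":0,"ry":0,"rz":0}]' 40
python3 -c "
from h import *
plan((685.6,23.5,116.5),96.6)
cv2.imwrite('pics/w3.png',cams.capture('wrist'));cv2.imwrite('pics/s3.png',cams.capture('scene'))"
```

```text
clock: 4.5
tool_pos: [684.1, 22.7, 144.2]
tool_rot: [-0.057, 0.998, 0.0, -0.0]
ft_force: [0.2, 0.3, -1.3]
finger_gap: 63.0
tcp [684.1  22.7 144.2] az 96.55 rotvec deg [ 0.  -0.1 -0.1] shift cm (after turn) [-0.2  0.1  2.8]
```

View pics/w3.png

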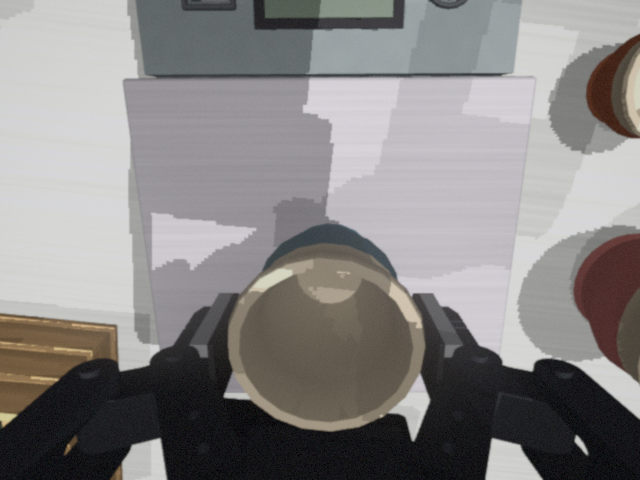

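View pics/s3.png

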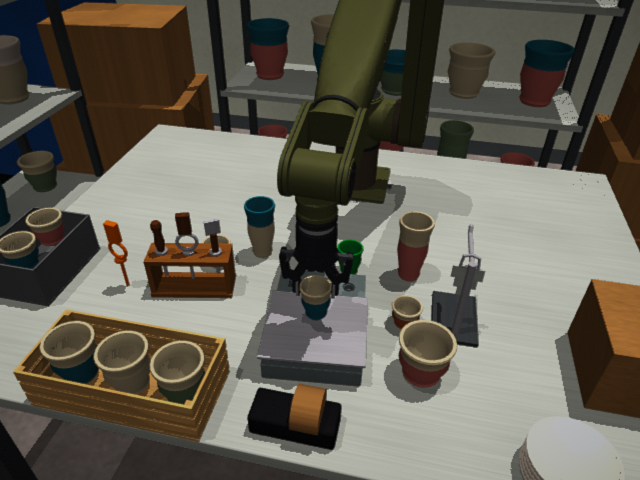

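```bash
python3 -m pendant '[{"claw":5.5,"tx":-0.1,"ty":0,"tz":1.2,"rx":0,"ry":0,"rz":0},{"claw":5.5,"tx":0,"ty":0,"tz":1,"rx":0,"ry":0,"rz":0},{"claw":5.5,"tx":0,"ty":0,"tz":0.6,"rx":0,"ry":0,"rz":0},{"claw":5.5,"tx":0,"ty":0,"tz":0,"rx":0,"ry":0,"rz":0},{"claw":5.5,"tx":0,"ty":0,"tz":0,"rx":0,"ry":0,"rz":0}]' 40
```

```text
clock: 5.02
tool_pos: [683.7, 23.5, 115.3]
tool_rot: [-0.058, 0.998, 0.0, -0.001]
ft_force: [-0.4, -0.1, -1.7]
finger_gap: 62.5
```

```bash
python3 -m pendant '[{"claw":5.5,"tx":0,"ty":0,"tz":0.15,"rx":0,"ry":0,"rz":0},{"claw":5.5,"tx":0,"ty":0,"tz":0,"rx":0,"ry":0,"rz":0},{"claw":5.5,"tx":0,"ty":0,"tz":0,"rx":0,"ry":0,"rz":0}]' 40;  python3 -m pendant '[{"claw":7,"tx":0,"ty":0,"tz":0,"rx":0,"ry":0,"rz":0},{"claw":8.5,"tx":0,"ty":0,"tz":0,"rx":0,"ry":0,"rz":0},{"claw":8.5,"tx":0,"ty":0,"tz":0,"rx":0,"ry":0,"rz":0},{"claw":8.5,"tx":0,"ty":0,"tz":0,"rx":0,"ry":0,"rz":0},{"claw":8.5,"tx":0,"ty":0,"tz":-2,"rx":0,"ry":0,"rz":0},{"claw":8.5,"tx":0,"ty":0,"tz":-4,"rx":0,"ry":0,"rz":0},{"claw":8.5,"tx":0,"ty":0,"tz":-4,"rx":0,"ry":0,"rz":0},{"claw":8.5,"tx":0,"ty":0,"tz":-4,"rx":0,"ry":0,"rz":0},{"claw":8.5,"tx":0,"ty":0,"tz":-4,"rx":0,"ry":0,"rz":0},{"claw":8.5,"tx":0,"ty":0,"tz":0,"rx":0,"ry":0,"rz":0},{"claw":8.5,"tx":0,"ty":0,"tz":0,"rx":0,"ry":0,"rz":0}]' 40
python3 -c "
from h import *
plan((565,72,300),96.6)
T=wristT();cv2.imwrite('pics/w4.png',cams.capture('wrist'));np.save('w4.npy',T)"
```

```text
clock: 5.27
tool_pos: [684.6, 23.4, 115.0]
tool_rot: [-0.057, 0.998, 0.0, 0.0]
ft_force: [-0.4, 0.4, 1.3]
finger_gap: 62.6
clock: 6.18
tool_pos: [686.3, 23.1, 300.0]
tool_rot: [-0.057, 0.998, -0.0, 0.004]
ft_force: [-0.3, 0.2, -0.0]
finger_gap: 85.0
tcp [686.3  23.1 300. ] az 96.59 rotvec deg [-0.1  0.5 -0. ] shift cm (after turn) [11.5  6.2  0. ]
```

View pics/w4.png

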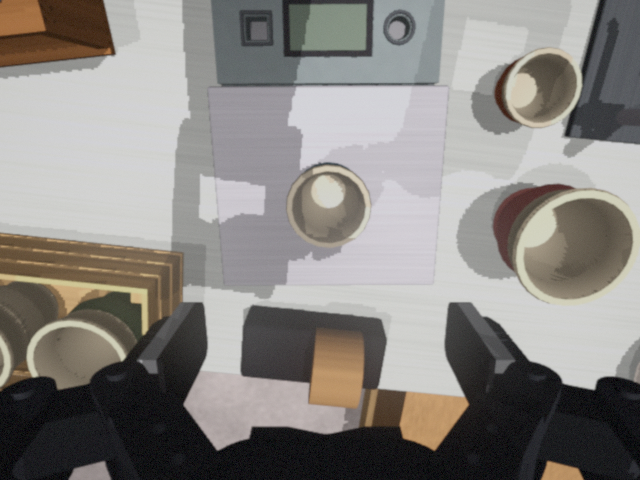

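```bash
python3 - <<'E'
from h import *
T=np.load('w4.npy');t=cams.capture('top');cv2.imwrite('pics/t4.png',t)
w=cv2.imread('pics/w4.png')
cv2.imwrite('pics/w4c.png',cv2.resize(w[0:60,370:430],None,fx=8,fy=8,interpolation=cv2.INTER_CUBIC))
cv2.imwrite('pics/t4c.png',cv2.resize(t[215:275,250:350],None,fx=8,fy=8,interpolation=cv2.INTER_CUBIC))
print("well",pl("wrist",(399,27),50,T),"power",pl("wrist",(257,28),50,T),"pot",pl("wrist",(329,205),143,T))
print(np.linalg.norm(pl("wrist",(399,27),50,T)-pl("wrist",(257,28),50,T)))
plan((530,-302,330),26)
E
```

```text
well [539.6  68.6  50. ] power [554.5 -53.9  50. ] pot [682.1  23.6 143. ]
123.36907887046493
tcp [684.3  23.2 294.1] az 96.59 rotvec deg [-0.  -0.  70.6] shift cm (after turn) [-22.5 -28.1  -3.6]
```

View pics/w4c.png

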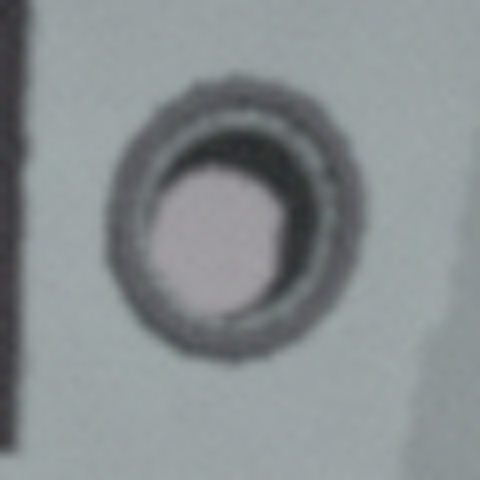

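View pics/t4c.png

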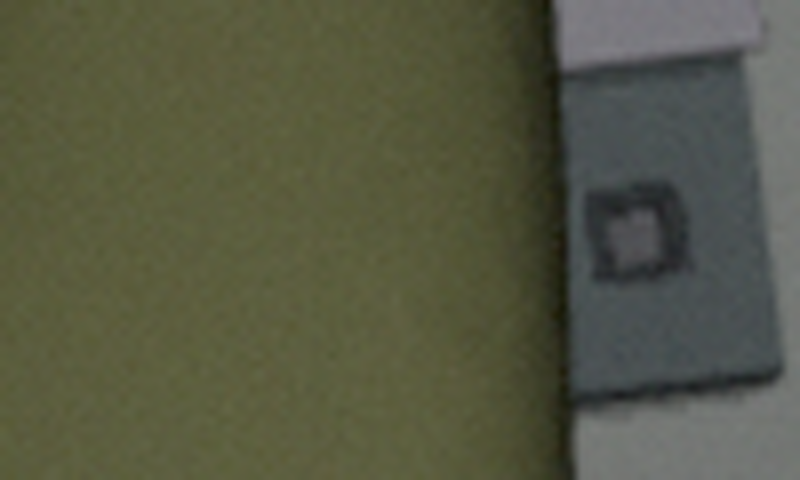

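```bash
python3 -m pendant '[{"claw":8.5,"tx":1.9,"ty":-3.05,"tz":-0.4,"rx":0,"ry":0,"rz":0},{"claw":8.5,"tx":1.9,"ty":-3.05,"tz":-0.4,"rx":0,"ry":0,"rz":0},{"claw":8.5,"tx":1.9,"ty":-3.05,"tz":-0.4,"rx":0,"ry":0,"rz":0},{"claw":8.5,"tx":1.9,"ty":-3.05,"tz":-0.4,"rx":0,"ry":0,"rz":0},{"claw":8.5,"tx":1.9,"ty":-3.05,"tz":-0.4,"rx":0,"ry":0,"rz":0},{"claw":8.5,"tx":1.9,"ty":-3.05,"tz":-0.4,"rx":0,"ry":0,"rz":0},{"claw":8.5,"tx":1.9,"ty":-3.05,"tz":-0.4,"rx":0,"ry":0,"rz":0},{"claw":8.5,"tx":1.9,"ty":-3.05,"tz":-0.4,"rx":0,"ry":0,"rz":0},{"claw":8.5,"tx":1.9,"ty":-3.05,"tz":-0.4,"rx":0,"ry":0,"rz":0},{"claw":8.5,"tx":1.9,"ty":-3.05,"tz":-0.4,"rx":0,"ry":0,"rz":0},{"claw":8.5,"tx":0,"ty":0,"tz":0,"rx":0,"ry":0,"rz":7},{"claw":8.5,"tx":0,"ty":0,"tz":0,"rx":0,"ry":0,"rz":7}]'; python3 -m pendant '[{"claw":8.5,"tx":0,"ty":0,"tz":0,"rx":0,"ry":0,"rz":7},{"claw":8.5,"tx":0,"ty":0,"tz":0,"rx":0,"ry":0,"rz":7},{"claw":8.5,"tx":0,"ty":0,"tz":0,"rx":0,"ry":0,"rz":7},{"claw":8.5,"tx":0,"ty":0,"tz":0,"rx":0,"ry":0,"rz":7},{"claw":8.5,"tx":0,"ty":0,"tz":0,"rx":0,"ry":0,"rz":7},{"claw":8.5,"tx":0,"ty":0,"tz":0,"rx":0,"ry":0,"rz":7},{"claw":8.5,"tx":0,"ty":0,"tz":0,"rx":0,"ry":0,"rz":7},{"claw":8.5,"tx":0,"ty":0,"tz":0,"rx":0,"ry":0,"rz":7},{"claw":8.5,"tx":0,"ty":0,"tz":0,"rx":0,"ry":0,"rz":0},{"claw":8.5,"tx":0,"ty":0,"tz":0,"rx":0,"ry":0,"rz":0},{"claw":8.5,"tx":0,"ty":0,"tz":0,"rx":0,"ry":0,"rz":0},{"claw":8.5,"tx":0,"ty":0,"tz":0,"rx":0,"ry":0,"rz":0}]'
python3 - <<'E'
from h import *
plan((567,-302,330),26)
T=wristT();cv2.imwrite('pics/w5.png',cams.capture('wrist'));np.save('w5.npy',T)
t=cams.capture('top');cv2.imwrite('pics/t5.png',t)
cv2.imwrite('pics/t5c.png',cv2.resize(t[215:275,250:350],None,fx=8,fy=8,interpolation=cv2.INTER_CUBIC))
E
```

```text
clock: 7.28
tool_pos: [529.2, -303.3, 332.0]
tool_rot: [0.069, 0.998, 0.001, -0.002]
ft_force: [-0.9, 1.3, -0.1]
finger_gap: 85.0
clock: 8.28
tool_pos: [530.7, -301.4, 334.0]
tool_rot: [0.525, 0.851, 0.0, -0.001]
ft_force: [0.0, -0.3, 0.6]
finger_gap: 85.2
tcp [ 530.7 -301.4  334. ] az 26.69 rotvec deg [-0.  -0.1  0.7] shift cm (after turn) [-1.6  3.2  0.4]
```

View pics/w5.png

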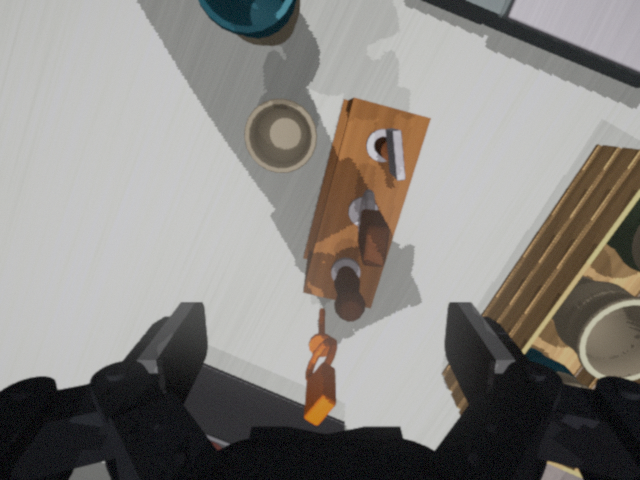

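View pics/t5c.png

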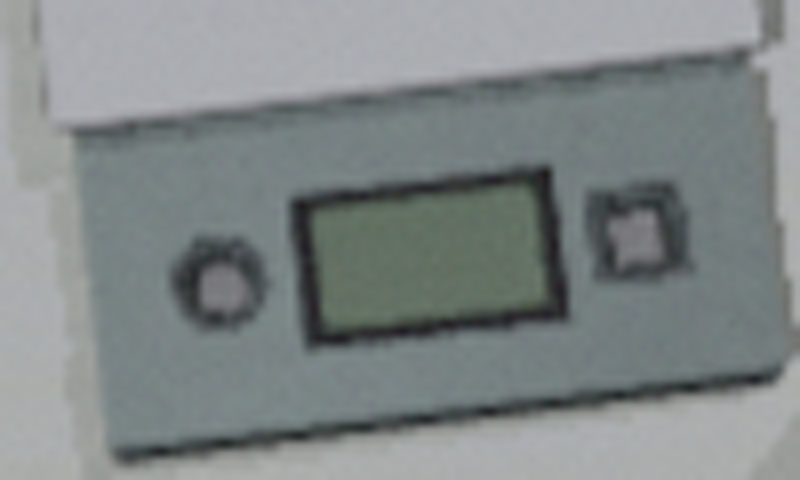

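```bash
python3 - <<'E'
from h import *
w=cv2.imread('pics/w5.png')
cv2.imwrite('pics/w5c.png',cv2.resize(w[100:330,290:440],None,fx=2.6*1,fy=2.6,interpolation=cv2.INTER_CUBIC))
cv2.imwrite('pics/w5d.png',cv2.resize(w[185:275,335:405],None,fx=6,fy=6,interpolation=cv2.INTER_CUBIC))
print("well top",pl("top",(250+218/8,215+283/8),50),"pow",pl("top",(250+637/8,215+232/8),50))
E
```

```text
well top [538.9  68.2  50. ] pow [553.8 -54.9  50. ]
```

View pics/w5d.png

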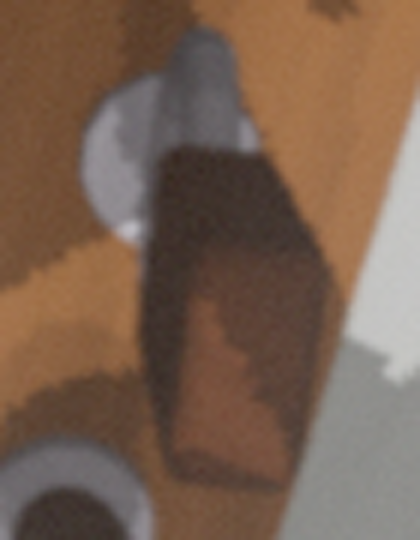

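```bash
python3 - <<'E'
from h import *
T=np.load('w5.npy')
c=[pl("wrist",(335+x/6,185+y/6),212,T) for x,y in [(195,250),(328,265),(296,487),(170,468)]]
c=np.array(c);print(c,c.mean(0),[np.linalg.norm(c[i]-c[i-1]) for i in range(4)])
v=c[0]+c[1]-c[2]-c[3];print("y az",np.degrees(np.arctan2(v[1],v[0])))
print([proj("wrist",(567.1,-302.6,212),T)])
print("flange",pl("wrist",(335+165/6,185+160/6),111,T))
E
```

```text
[[ 556.2 -292.   212. ]
 [ 570.3 -286.9  212. ]
 [ 580.1 -311.8  212. ]
 [ 566.  -316.3  212. ]] [ 568.1 -301.7  212. ] [np.float64(26.17250286732081), np.float64(15.0904857034048), np.float64(26.794004674505324), np.float64(14.791315606299746)]
y az 111.68780487520945
[array([374.2, 246.9])]
flange [ 567.7 -302.2  111. ]
```

```bash
python3 -c "
from h import *
plan((567.5,-302,174),21)"
```

```text
tcp [ 530.8 -301.5  334.5] az 26.65 rotvec deg [-0.  -0.   5.7] shift cm (after turn) [-1.4  3.4 16.1]
```

```bash
python3 -m pendant '[{"claw":6,"tx":0,"ty":0,"tz":0,"rx":0,"ry":0,"rz":5.7},{"claw":6,"tx":-1.4,"ty":3.4,"tz":0,"rx":0,"ry":0,"rz":0},{"claw":6,"tx":0,"ty":0,"tz":3,"rx":0,"ry":0,"rz":0},{"claw":6,"tx":0,"ty":0,"tz":3,"rx":0,"ry":0,"rz":0},{"claw":6,"tx":0,"ty":0,"tz":2,"rx":0,"ry":0,"rz":0},{"claw":6,"tx":0,"ty":0,"tz":0,"rx":0,"ry":0,"rz":0},{"claw":6,"tx":0,"ty":0,"tz":0,"rx":0,"ry":0,"rz":0},{"claw":6,"tx":0,"ty":0,"tz":0,"rx":0,"ry":0,"rz":0},{"claw":6,"tx":0,"ty":0,"tz":0,"rx":0,"ry":0,"rz":0}]' 60
python3 -c "
from h import *
plan((567.5,-302,174),21)
T=wristT();cv2.imwrite('pics/w6.png',cams.capture('wrist'));np.save('w6.npy',T)"
```

```text
clock: 9.13
tool_pos: [568.6, -303.1, 257.9]
tool_rot: [0.567, 0.824, 0.0, 0.002]
ft_force: [-0.2, 0.9, 0.8]
finger_gap: 59.9
tcp [ 568.6 -303.1  257.9] az 20.9 rotvec deg [ 0.1  0.2 -0.1] shift cm (after turn) [ 0.1 -0.1  8.4]
```

View pics/w6.png

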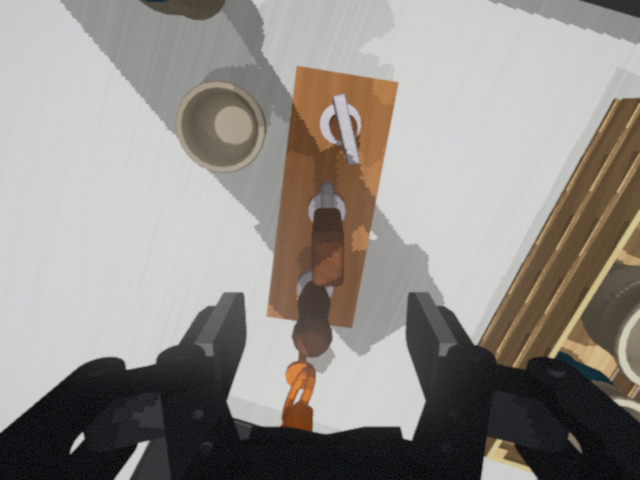

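```bash
python3 -m pendant '[{"claw":6,"tx":0.1,"ty":-0.1,"tz":2.5,"rx":0,"ry":0,"rz":0},{"claw":6,"tx":0,"ty":0,"tz":2.5,"rx":0,"ry":0,"rz":0},{"claw":6,"tx":0,"ty":0,"tz":2.2,"rx":0,"ry":0,"rz":0},{"claw":6,"tx":0,"ty":0,"tz":1,"rx":0,"ry":0,"rz":0},{"claw":6,"tx":0,"ty":0,"tz":0,"rx":0,"ry":0,"rz":0},{"claw":6,"tx":0,"ty":0,"tz":0,"rx":0,"ry":0,"rz":0},{"claw":1,"tx":0,"ty":0,"tz":0,"rx":0,"ry":0,"rz":0},{"claw":1,"tx":0,"ty":0,"tz":0,"rx":0,"ry":0,"rz":0},{"claw":1,"tx":0,"ty":0,"tz":0,"rx":0,"ry":0,"rz":0},{"claw":1,"tx":0,"ty":0,"tz":0,"rx":0,"ry":0,"rz":0},{"claw":1,"tx":0,"ty":0,"tz":0,"rx":0,"ry":0,"rz":0},{"claw":1,"tx":0,"ty":0,"tz":0,"rx":0,"ry":0,"rz":0}]' 60
python3 -m pendant '[{"claw":1,"tx":0,"ty":0,"tz":0,"rx":0,"ry":0,"rz":0},{"claw":1,"tx":0,"ty":0,"tz":0,"rx":0,"ry":0,"rz":0},{"claw":1,"tx":0,"ty":0,"tz":0,"rx":0,"ry":0,"rz":0}]'
python3 -c "
from h import *
plan((567.5,-302,174),21)
T=wristT();cv2.imwrite('pics/w7.png',cams.capture('wrist'));np.save('w7.npy',T)"
```

```text
clock: 10.18
tool_pos: [567.0, -302.3, 174.4]
tool_rot: [0.567, 0.824, 0.0, 0.001]
ft_force: [-0.8, 0.5, 4.5]
finger_gap: 15.5
clock: 10.43
tool_pos: [567.0, -302.3, 174.4]
tool_rot: [0.567, 0.824, 0.0, 0.001]
ft_force: [0.0, 1.7, 6.0]
finger_gap: 15.4
tcp [ 567.  -302.3  174.4] az 20.89 rotvec deg [ 0.1  0.1 -0.1] shift cm (after turn) [0.  0.1 0. ]
```

View pics/w7.png

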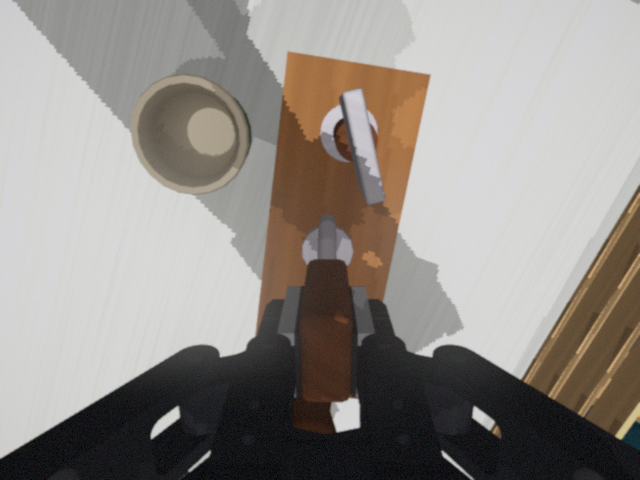

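```bash
python3 -m pendant '[{"claw":1,"tx":0,"ty":0,"tz":-1,"rx":0,"ry":0,"rz":0},{"claw":1,"tx":0,"ty":0,"tz":-2.5,"rx":0,"ry":0,"rz":0},{"claw":1,"tx":0,"ty":0,"tz":-2.5,"rx":0,"ry":0,"rz":0},{"claw":1,"tx":0,"ty":0,"tz":-3,"rx":0,"ry":0,"rz":0},{"claw":1,"tx":0,"ty":0,"tz":-3,"rx":0,"ry":0,"rz":0},{"claw":1,"tx":0,"ty":0,"tz":-3,"rx":0,"ry":0,"rz":0},{"claw":1,"tx":0,"ty":0,"tz":-3,"rx":0,"ry":0,"rz":0},{"claw":1,"tx":0,"ty":0,"tz":-2,"rx":0,"ry":0,"rz":0},{"claw":1,"tx":0,"ty":0,"tz":0,"rx":0,"ry":0,"rz":0},{"claw":1,"tx":0,"ty":0,"tz":0,"rx":0,"ry":0,"rz":0},{"claw":1,"tx":0,"ty":0,"tz":0,"rx":0,"ry":0,"rz":0}]'
python3 - <<'E'
from h import *
plan((539.2,68.4,374),21)
T=wristT();cv2.imwrite('pics/w8.png',cams.capture('wrist'));np.save('w8.npy',T)
s=cams.capture('scene');cv2.imwrite('pics/s8.png',s)
cv2.imwrite('pics/s8c.png',cv2.resize(s[60:300,120:280],None,fx=2.5,fy=2.5,interpolation=cv2.INTER_CUBIC))
E
```

```text
clock: 11.4
tool_pos: [565.7, -301.5, 370.2]
tool_rot: [0.567, 0.824, -0.0, -0.002]
ft_force: [-0.0, 0.3, -2.0]
finger_gap: 15.4
tcp [ 565.7 -301.5  370.2] az 20.89 rotvec deg [-0.1 -0.2 -0.1] shift cm (after turn) [35.5 10.8 -0.4]
```

View pics/w8.png

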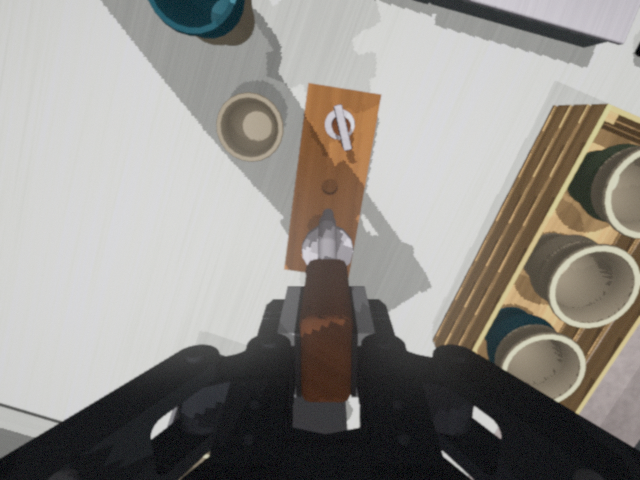

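View pics/s8c.png

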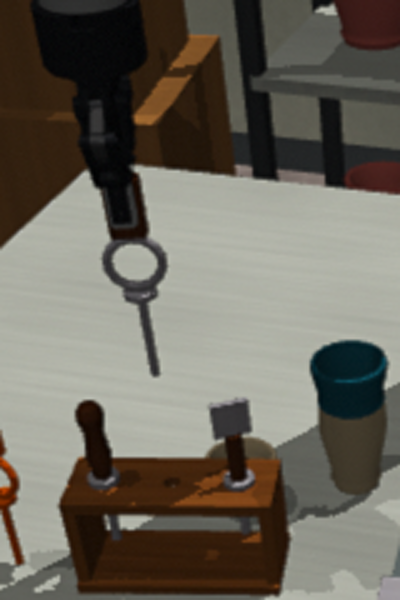

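```bash
python3 - <<'E'
from h import *
s=monitor.sense();print(s["tool_pos"])
for z in (221,):
  print(proj("scene",(566,-301.8,z)), "scene->", pl("scene",(182.4,210),221))
T=np.load('w8.npy');print(proj("wrist",(565.7,-301.5,221),T),proj("wrist",(565.7,-301.5,301),T))
w=cv2.imread('pics/w8.png');cv2.imwrite('pics/w8c.png',cv2.resize(w[180:280,290:370],None,fx=6,fy=6,interpolation=cv2.INTER_CUBIC))
E
```

```text
[ 565.6 -301.4  369.3]
[180.3 209. ] scene-> [ 568.4 -295.9  221. ]
[327.5 212.8] [327.9 247.6]
```

View pics/w8c.png

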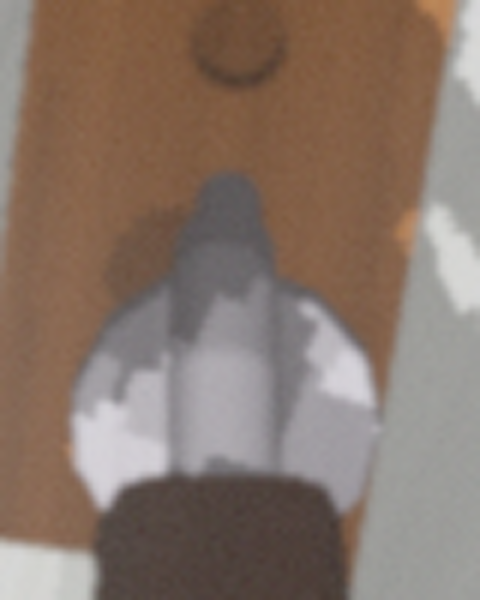

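```bash
python3 -m pendant '[{"claw":1,"tx":1.5,"ty":0.4,"tz":0,"rx":0,"ry":0,"rz":0},{"claw":1,"tx":3.2,"ty":1,"tz":0,"rx":0,"ry":0,"rz":0},{"claw":1,"tx":3.2,"ty":1,"tz":0,"rx":0,"ry":0,"rz":0},{"claw":1,"tx":3.2,"ty":1,"tz":0,"rx":0,"ry":0,"rz":0},{"claw":1,"tx":3.2,"ty":1,"tz":0,"rx":0,"ry":0,"rz":0},{"claw":1,"tx":3.2,"ty":1,"tz":0,"rx":0,"ry":0,"rz":0},{"claw":1,"tx":3.2,"ty":1,"tz":0,"rx":0,"ry":0,"rz":0},{"claw":1,"tx":3.2,"ty":1,"tz":0,"rx":0,"ry":0,"rz":0},{"claw":1,"tx":3.2,"ty":1,"tz":0,"rx":0,"ry":0,"rz":0},{"claw":1,"tx":3.2,"ty":1,"tz":0,"rx":0,"ry":0,"rz":0},{"claw":1,"tx":3.2,"ty":1,"tz":0,"rx":0,"ry":0,"rz":0},{"claw":1,"tx":2,"ty":0.4,"tz":0,"rx":0,"ry":0,"rz":0}]'
python3 -m pendant '[{"claw":1,"tx":0,"ty":0,"tz":2,"rx":0,"ry":0,"rz":0},{"claw":1,"tx":0,"ty":0,"tz":3,"rx":0,"ry":0,"rz":0},{"claw":1,"tx":0,"ty":0,"tz":3,"rx":0,"ry":0,"rz":0},{"claw":1,"tx":0,"ty":0,"tz":3,"rx":0,"ry":0,"rz":0},{"claw":1,"tx":0,"ty":0,"tz":0,"rx":0,"ry":0,"rz":0},{"claw":1,"tx":0,"ty":0,"tz":0,"rx":0,"ry":0,"rz":0},{"claw":1,"tx":0,"ty":0,"tz":0,"rx":0,"ry":0,"rz":0},{"claw":1,"tx":0,"ty":0,"tz":0,"rx":0,"ry":0,"rz":0}]'
python3 - <<'E'
from h import *
plan((539.2,68.4,224),21)
T=wristT();w=cams.capture('wrist');cv2.imwrite('pics/w9.png',w);np.save('w9.npy',T)
tp=monitor.sense()["tool_pos"]
print(proj("wrist",tp-[0,0,149.4],T),proj("wrist",(539.2,68.4,50),T))
E
```

```text
clock: 12.5
tool_pos: [539.3, 71.8, 371.3]
tool_rot: [0.566, 0.824, -0.0, -0.001]
ft_force: [0.8, -0.8, -2.2]
finger_gap: 15.4
clock: 13.17
tool_pos: [541.8, 68.4, 265.7]
tool_rot: [0.567, 0.824, 0.001, 0.002]
ft_force: [1.0, 0.2, -1.3]
finger_gap: 15.5
tcp [541.8  68.4 265.7] az 20.89 rotvec deg [ 0.2  0.1 -0.1] shift cm (after turn) [ 0.1 -0.2  4.2]
[326.3 212. ] [323. 193.]
```

View pics/w9.png

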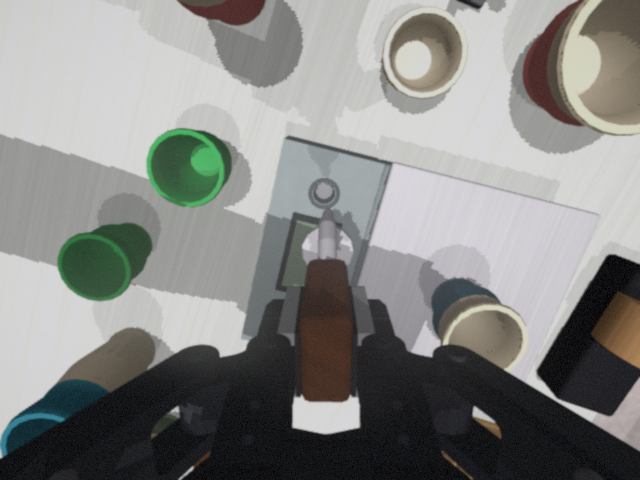

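```bash
python3 -m pendant '[{"claw":1,"tx":0.1,"ty":-0.2,"tz":1.5,"rx":0,"ry":0,"rz":0},{"claw":1,"tx":0,"ty":0,"tz":2,"rx":0,"ry":0,"rz":0},{"claw":1,"tx":0,"ty":0,"tz":1.5,"rx":0,"ry":0,"rz":0},{"claw":1,"tx":0,"ty":0,"tz":0.4,"rx":0,"ry":0,"rz":0},{"claw":1,"tx":0,"ty":0,"tz":0,"rx":0,"ry":0,"rz":0},{"claw":1,"tx":0,"ty":0,"tz":0,"rx":0,"ry":0,"rz":0},{"claw":1,"tx":0,"ty":0,"tz":0,"rx":0,"ry":0,"rz":0},{"claw":1,"tx":0,"ty":0,"tz":0,"rx":0,"ry":0,"rz":0},{"claw":1,"tx":0,"ty":0,"tz":0,"rx":0,"ry":0,"rz":0}]'
python3 - <<'E'
from h import *
plan((539.2,68.4,181.8),21)
T=wristT();w=cams.capture('wrist');np.save('w10.npy',T)
cv2.imwrite('pics/w10c.png',cv2.resize(w[160:260,280:380],None,fx=6,fy=6,interpolation=cv2.INTER_CUBIC))
tp=monitor.sense()["tool_pos"]
print(proj("wrist",tp-[0,0,149.4],T),proj("wrist",(539.2,68.4,50),T))
E
```

```text
clock: 13.97
tool_pos: [539.1, 68.5, 210.2]
tool_rot: [0.567, 0.824, 0.001, 0.001]
ft_force: [-0.2, 0.6, -1.9]
finger_gap: 14.9
tcp [539.1  68.5 210.2] az 20.89 rotvec deg [ 0.1  0.  -0.1] shift cm (after turn) [-0.   0.   2.8]
[326.4 211.8] [326.6 208.8]
```

View pics/w10c.png

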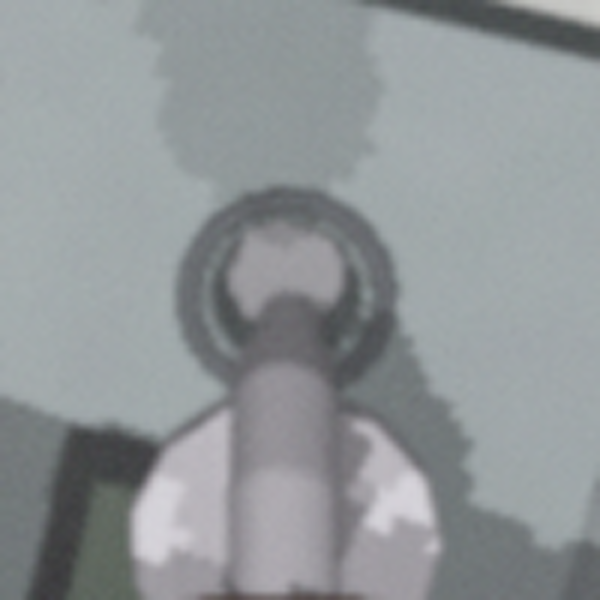

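```bash
python3 -m pendant '[{"claw":1,"tx":0.1,"ty":0,"tz":0.6,"rx":0,"ry":0,"rz":0},{"claw":1,"tx":0,"ty":0,"tz":0.6,"rx":0,"ry":0,"rz":0},{"claw":1,"tx":0,"ty":0,"tz":0.6,"rx":0,"ry":0,"rz":0},{"claw":1,"tx":0,"ty":0,"tz":0.3,"rx":0,"ry":0,"rz":0},{"claw":1,"tx":0,"ty":0,"tz":0,"rx":0,"ry":0,"rz":0},{"claw":1,"tx":0,"ty":0,"tz":0,"rx":0,"ry":0,"rz":0},{"claw":1,"tx":0,"ty":0,"tz":0,"rx":0,"ry":0,"rz":0}]'
python3 - <<'E'
from h import *
T=wristT();w=cams.capture('wrist')
cv2.imwrite('pics/w11c.png',cv2.resize(w[160:260,280:380],None,fx=6,fy=6,interpolation=cv2.INTER_CUBIC))
E
```

```text
clock: 14.6
tool_pos: [538.2, 69.4, 187.9]
tool_rot: [0.567, 0.824, 0.0, 0.0]
ft_force: [0.7, 0.2, -1.8]
finger_gap: 15.2
```

View pics/w11c.png

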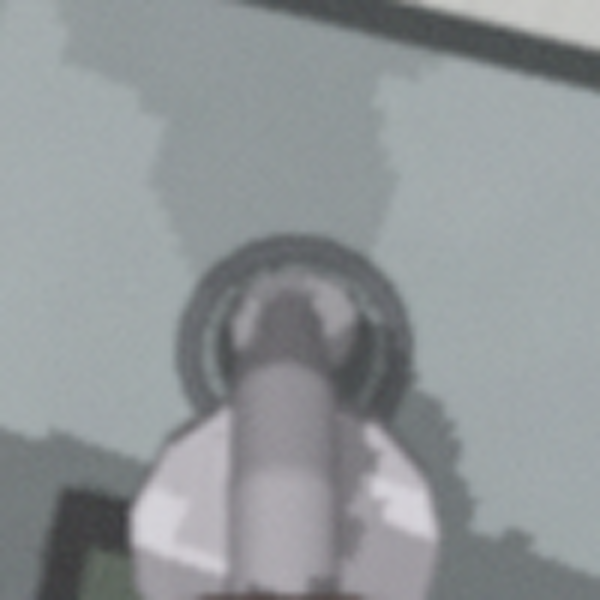

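```bash
python3 -m pendant '[{"claw":1,"tx":0,"ty":0,"tz":0.3,"rx":0,"ry":0,"rz":0},{"claw":1,"tx":0,"ty":0,"tz":0.3,"rx":0,"ry":0,"rz":0},{"claw":1,"tx":0,"ty":0,"tz":0.2,"rx":0,"ry":0,"rz":0},{"claw":1,"tx":0,"ty":0,"tz":0,"rx":0,"ry":0,"rz":0},{"claw":1,"tx":0,"ty":0,"tz":0,"rx":0,"ry":0,"rz":0}]'; python3 -m pendant '[{"claw":1,"tx":0,"ty":0,"tz":0,"rx":0,"ry":0,"rz":0},{"claw":1,"tx":0,"ty":0,"tz":0,"rx":0,"ry":0,"rz":0}]'
```

```text
clock: 15.07
tool_pos: [538.6, 69.4, 180.8]
tool_rot: [0.567, 0.824, 0.0, 0.001]
ft_force: [-0.0, -0.0, 3.5]
finger_gap: 15.3
clock: 15.23
tool_pos: [538.7, 69.5, 180.7]
tool_rot: [0.567, 0.824, 0.001, 0.001]
ft_force: [-0.2, -0.4, 5.7]
finger_gap: 15.3
```

```bash
python3 -m pendant '[{"claw":1,"tx":0,"ty":0,"tz":0.1,"rx":0,"ry":0,"rz":0},{"claw":1,"tx":0,"ty":0,"tz":0,"rx":0,"ry":0,"rz":0},{"claw":1,"tx":0,"ty":0,"tz":0,"rx":0,"ry":0,"rz":0},{"claw":1,"tx":0,"ty":0,"tz":0,"rx":0,"ry":0,"rz":0},{"claw":1,"tx":0,"ty":0,"tz":0,"rx":0,"ry":0,"rz":0}]'; python3 -c "
from h import *
w=cams.capture('wrist')
cv2.imwrite('pics/w12c.png',cv2.resize(w[160:260,280:380],None,fx=6,fy=6,interpolation=cv2.INTER_CUBIC))"
python3 -m pendant '[{"claw":1,"tx":0,"ty":0,"tz":-0.5,"rx":0,"ry":0,"rz":0},{"claw":1,"tx":0,"ty":0,"tz":-1,"rx":0,"ry":0,"rz":0},{"claw":1,"tx":0,"ty":0,"tz":-1,"rx":0,"ry":0,"rz":0},{"claw":1,"tx":0,"ty":0,"tz":-2,"rx":0,"ry":0,"rz":0},{"claw":1,"tx":0,"ty":0,"tz":0,"rx":0,"ry":0,"rz":0},{"claw":1,"tx":0,"ty":0,"tz":0,"rx":0,"ry":0,"rz":0},{"claw":1,"tx":0,"ty":0,"tz":0,"rx":0,"ry":0,"rz":0},{"claw":1,"tx":0,"ty":0,"tz":0,"rx":0,"ry":0,"rz":0}]'
python3 -c "
from h import *
w=cams.capture('wrist')
cv2.imwrite('pics/w13.png',w)"
```

```text
clock: 15.65
tool_pos: [538.8, 69.4, 180.6]
tool_rot: [0.567, 0.824, 0.001, 0.001]
ft_force: [-1.2, -0.9, 7.9]
finger_gap: 15.4
clock: 16.37
tool_pos: [537.3, 69.4, 222.3]
tool_rot: [0.567, 0.824, -0.001, -0.001]
ft_force: [0.4, -0.8, -2.1]
finger_gap: 15.1
```

View pics/w12c.png

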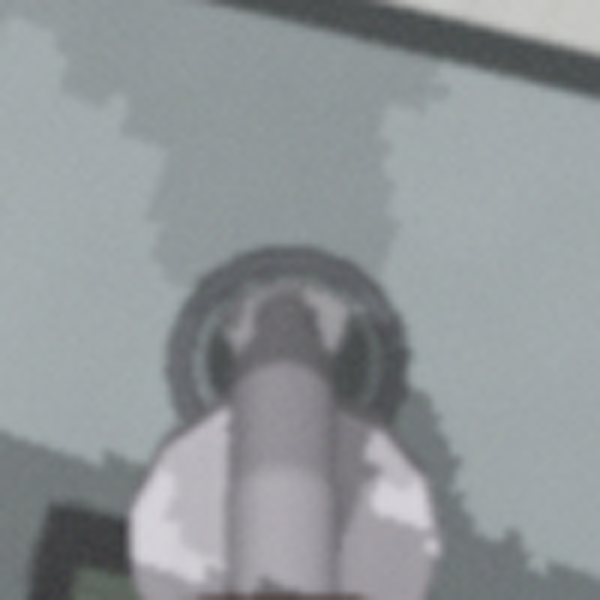

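View pics/w13.png

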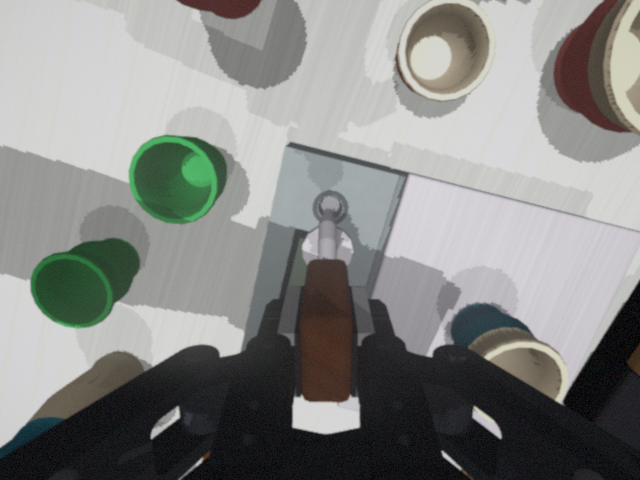

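```bash
python3 -m pendant '[{"claw":1,"tx":0,"ty":0,"tz":-3,"rx":0,"ry":0,"rz":6.5},{"claw":1,"tx":0,"ty":0,"tz":-3,"rx":0,"ry":0,"rz":6.5},{"claw":1,"tx":0,"ty":0,"tz":-3,"rx":0,"ry":0,"rz":6.6},{"claw":1,"tx":0,"ty":0,"tz":-3,"rx":0,"ry":0,"rz":0},{"claw":1,"tx":0,"ty":0,"tz":-3,"rx":0,"ry":0,"rz":0},{"claw":1,"tx":2,"ty":-1.3,"tz":0,"rx":0,"ry":0,"rz":0},{"claw":1,"tx":3,"ty":-1.6,"tz":0,"rx":0,"ry":0,"rz":0},{"claw":1,"tx":3,"ty":-1.6,"tz":0,"rx":0,"ry":0,"rz":0},{"claw":1,"tx":3,"ty":-1.6,"tz":0,"rx":0,"ry":0,"rz":0},{"claw":1,"tx":3,"ty":-1.6,"tz":0,"rx":0,"ry":0,"rz":0},{"claw":1,"tx":3,"ty":-1.6,"tz":0,"rx":0,"ry":0,"rz":0},{"claw":1,"tx":3,"ty":-1.6,"tz":0,"rx":0,"ry":0,"rz":0}]'
python3 -m pendant '[{"claw":1,"tx":3,"ty":-1.6,"tz":0,"rx":0,"ry":0,"rz":0},{"claw":1,"tx":1.5,"ty":-0.7,"tz":0,"rx":0,"ry":0,"rz":0},{"claw":1,"tx":0,"ty":0,"tz":0,"rx":0,"ry":0,"rz":0},{"claw":1,"tx":0,"ty":0,"tz":0,"rx":0,"ry":0,"rz":0},{"claw":1,"tx":0,"ty":0,"tz":0,"rx":0,"ry":0,"rz":0},{"claw":1,"tx":0,"ty":0,"tz":0,"rx":0,"ry":0,"rz":0}]'
python3 - <<'E'
from h import *
plan((400,311,272),1.3)
T=wristT();w=cams.capture('wrist');cv2.imwrite('pics/w14.png',w);np.save('w14.npy',T)
s=cams.capture('scene');cv2.imwrite('pics/s14.png',s)
E
```

```text
clock: 17.42
tool_pos: [423.4, 268.0, 372.8]
tool_rot: [0.699, 0.715, -0.001, -0.0]
ft_force: [1.3, 0.3, -0.9]
finger_gap: 15.7
clock: 17.92
tool_pos: [401.1, 310.5, 373.4]
tool_rot: [0.7, 0.715, -0.0, 0.0]
ft_force: [0.0, 0.2, -1.8]
finger_gap: 15.6
tcp [401.1 310.5 373.4] az 1.21 rotvec deg [-0.   0.  -0.1] shift cm (after turn) [ 0.  -0.1 10.1]
```

View pics/w14.png

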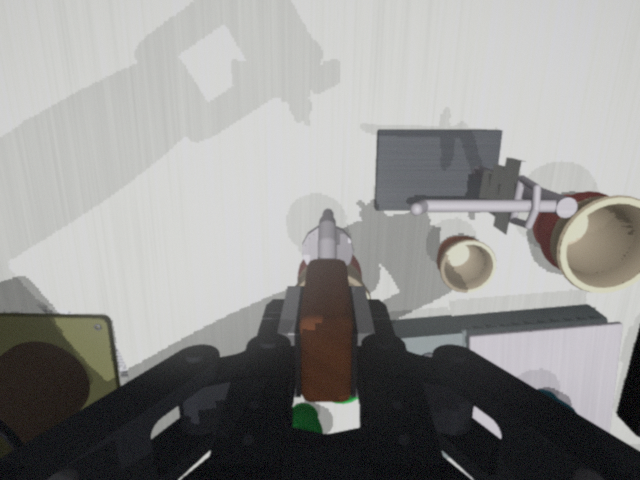

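View pics/s14.png

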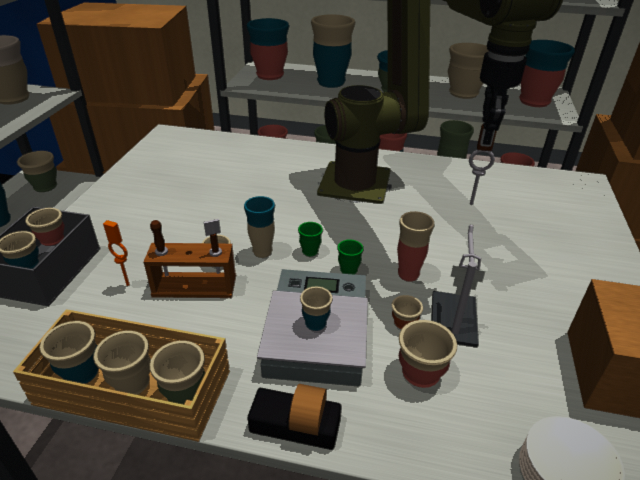

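```bash
python3 - <<'E'
from h import *
T=np.load('w14.npy')
w=cv2.imread('pics/w14.png');cv2.imwrite('pics/w14c.png',cv2.resize(w[150:250,400:600],None,fx=4,fy=4,interpolation=cv2.INTER_CUBIC))
print("tip",pl("wrist",(417,208),212,T),"arm",pl("wrist",(440,206.5),205,T),pl("wrist",(510,206),205,T),"post",pl("wrist",(567,207),205,T),"loop",pl("wrist",(535,190),211,T))
E
```

```text
tip [470.1 311.9 212. ] arm [489.6 311.9 205. ] [544.1 313.4 205. ] post [588.6 313.5 205. ] loop [558.3 327.5 211. ]
```

View pics/w14c.png

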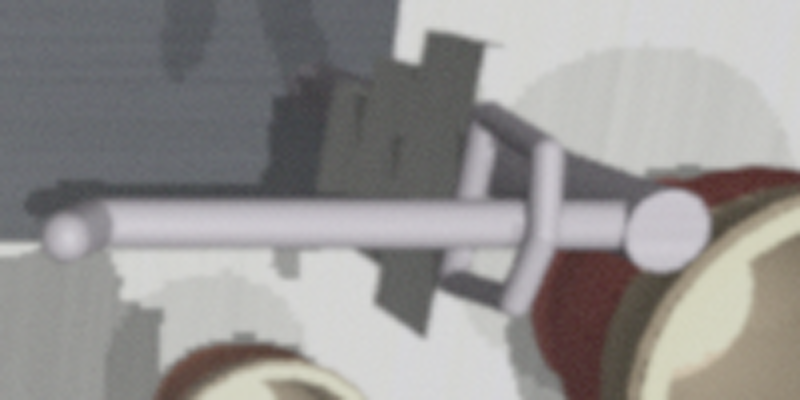

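```bash
python3 -m pendant '[{"claw":1,"tx":0.1,"ty":0,"tz":2.4,"rx":0,"ry":0,"rz":0},{"claw":1,"tx":0,"ty":0,"tz":3,"rx":0,"ry":0,"rz":0},{"claw":1,"tx":0,"ty":0,"tz":3,"rx":0,"ry":0,"rz":0},{"claw":1,"tx":0,"ty":0,"tz":3,"rx":0,"ry":0,"rz":0},{"claw":1,"tx":0,"ty":0,"tz":1.5,"rx":0,"ry":0,"rz":0},{"claw":1,"tx":0,"ty":0,"tz":0,"rx":0,"ry":0,"rz":0},{"claw":1,"tx":0,"ty":0,"tz":0,"rx":0,"ry":0,"rz":0},{"claw":1,"tx":0,"ty":0,"tz":0,"rx":0,"ry":0,"rz":0},{"claw":1,"tx":0,"ty":0,"tz":0,"rx":0,"ry":0,"rz":0},{"claw":1,"tx":0,"ty":0,"tz":0,"rx":0,"ry":0,"rz":0}]'
python3 - <<'E'
from h import *
plan((510,312.3,244.4),1.3)
T=wristT();w=cams.capture('wrist');cv2.imwrite('pics/w15.png',w)
s=cams.capture('scene');cv2.imwrite('pics/s15c.png',cv2.resize(s[120:350,400:530],None,fx=2.6,fy=2.6,interpolation=cv2.INTER_CUBIC))
E
```

```text
clock: 18.85
tool_pos: [401.5, 312.8, 247.1]
tool_rot: [0.699, 0.715, 0.002, 0.0]
ft_force: [-0.2, -0.2, -1.4]
finger_gap: 14.9
tcp [401.5 312.8 247.1] az 1.28 rotvec deg [ 0.2 -0.1 -0. ] shift cm (after turn) [-0.3 10.8  0.3]
```

View pics/w15.png

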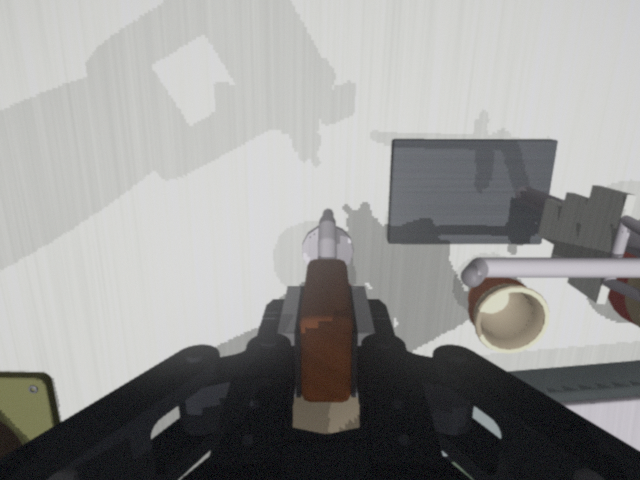

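View pics/s15c.png

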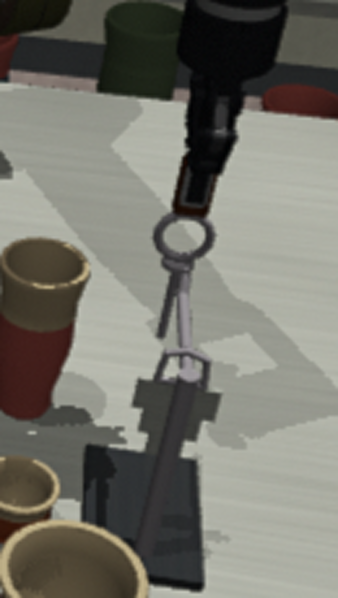

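```bash
python3 -m pendant '[{"claw":1,"tx":-0.05,"ty":2,"tz":0,"rx":0,"ry":0,"rz":0},{"claw":1,"tx":0,"ty":2,"tz":0,"rx":0,"ry":0,"rz":0},{"claw":1,"tx":0,"ty":1,"tz":0,"rx":0,"ry":0,"rz":0},{"claw":1,"tx":0,"ty":0,"tz":0,"rx":0,"ry":0,"rz":0},{"claw":1,"tx":0,"ty":0,"tz":0,"rx":0,"ry":0,"rz":0},{"claw":1,"tx":0,"ty":0,"tz":0,"rx":0,"ry":0,"rz":0},{"claw":1,"tx":0,"ty":0,"tz":0,"rx":0,"ry":0,"rz":0},{"claw":1,"tx":0,"ty":0,"tz":0,"rx":0,"ry":0,"rz":0}]'
python3 - <<'E'
from h import *
plan((510,312.3,244.4),1.3)
T=wristT();w=cams.capture('wrist');cv2.imwrite('pics/w16.png',w)
s=cams.capture('scene');cv2.imwrite('pics/s16c.png',cv2.resize(s[180:300,430:510],None,fx=5,fy=5,interpolation=cv2.INTER_CUBIC))
E
```

```text
clock: 19.62
tool_pos: [449.9, 313.1, 244.9]
tool_rot: [0.699, 0.715, -0.0, -0.0]
ft_force: [-0.1, 0.4, -1.2]
finger_gap: 15.2
tcp [449.9 313.1 244.9] az 1.32 rotvec deg [-0. -0.  0.] shift cm (after turn) [-0.2  6.   0. ]
```

View pics/w16.png

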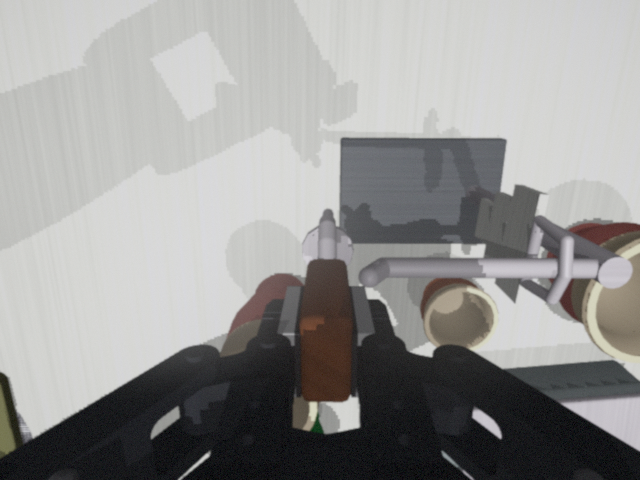

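View pics/s16c.png

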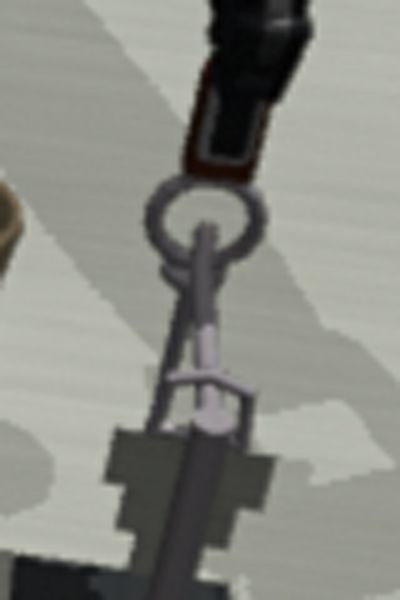

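```bash
python3 -m pendant '[{"claw":1,"tx":-0.05,"ty":1,"tz":0,"rx":0,"ry":0,"rz":0},{"claw":1,"tx":0,"ty":1,"tz":0,"rx":0,"ry":0,"rz":0},{"claw":1,"tx":0,"ty":1,"tz":0,"rx":0,"ry":0,"rz":0},{"claw":1,"tx":0,"ty":0,"tz":0,"rx":0,"ry":0,"rz":0},{"claw":1,"tx":0,"ty":0,"tz":0,"rx":0,"ry":0,"rz":0},{"claw":1,"tx":0,"ty":0,"tz":0,"rx":0,"ry":0,"rz":0}]'
python3 -m pendant '[{"claw":1,"tx":0,"ty":1,"tz":0,"rx":0,"ry":0,"rz":0},{"claw":1,"tx":0,"ty":1,"tz":0,"rx":0,"ry":0,"rz":0},{"claw":1,"tx":0,"ty":1,"tz":0,"rx":0,"ry":0,"rz":0},{"claw":1,"tx":0,"ty":0,"tz":0,"rx":0,"ry":0,"rz":0},{"claw":1,"tx":0,"ty":0,"tz":0,"rx":0,"ry":0,"rz":0},{"claw":1,"tx":0,"ty":0,"tz":0,"rx":0,"ry":0,"rz":0},{"claw":1,"tx":0,"ty":0,"tz":0,"rx":0,"ry":0,"rz":0}]'
python3 - <<'E'
from h import *
plan((508,312.3,225.4),1.3)
w=cams.capture('wrist');cv2.imwrite('pics/w17.png',w)
s=cams.capture('scene');cv2.imwrite('pics/s17c.png',cv2.resize(s[180:300,430:510],None,fx=5,fy=5,interpolation=cv2.INTER_CUBIC))
E
```

```text
clock: 20.22
tool_pos: [480.7, 313.1, 244.5]
tool_rot: [0.699, 0.715, -0.0, -0.0]
ft_force: [-0.6, -0.1, -1.1]
finger_gap: 15.3
clock: 20.8
tool_pos: [510.4, 313.8, 244.7]
tool_rot: [0.699, 0.715, -0.0, -0.0]
ft_force: [0.6, 0.3, -1.3]
finger_gap: 15.1
tcp [510.4 313.8 244.7] az 1.29 rotvec deg [-0.  0. -0.] shift cm (after turn) [-0.1 -0.2  1.9]
```

View pics/w17.png

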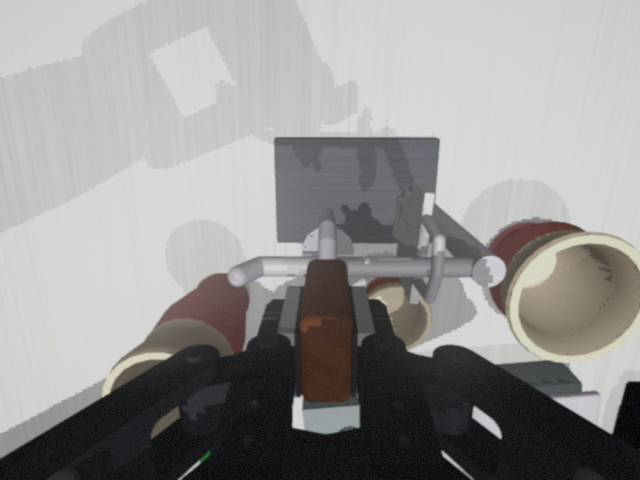

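View pics/s17c.png

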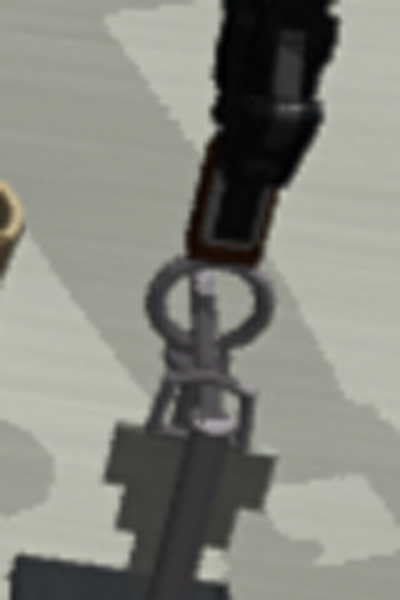

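```bash
python3 -m pendant '[{"claw":1,"tx":-0.1,"ty":-0.1,"tz":0.6,"rx":0,"ry":0,"rz":0},{"claw":1,"tx":0,"ty":0,"tz":0.6,"rx":0,"ry":0,"rz":0},{"claw":1,"tx":0,"ty":0,"tz":0.4,"rx":0,"ry":0,"rz":0},{"claw":1,"tx":0,"ty":0,"tz":0,"rx":0,"ry":0,"rz":0},{"claw":1,"tx":0,"ty":0,"tz":0,"rx":0,"ry":0,"rz":0},{"claw":1,"tx":0,"ty":0,"tz":0,"rx":0,"ry":0,"rz":0}]'; python3 -m pendant '[{"claw":1,"tx":0,"ty":0,"tz":0.2,"rx":0,"ry":0,"rz":0},{"claw":1,"tx":0,"ty":0,"tz":0,"rx":0,"ry":0,"rz":0},{"claw":1,"tx":0,"ty":0,"tz":0,"rx":0,"ry":0,"rz":0}]'
```

```text
clock: 21.4
tool_pos: [509.6, 312.9, 228.8]
tool_rot: [0.699, 0.715, -0.0, -0.0]
ft_force: [0.1, 0.7, -0.8]
finger_gap: 15.4
clock: 21.65
tool_pos: [509.6, 312.9, 226.9]
tool_rot: [0.699, 0.715, 0.0, 0.0]
ft_force: [0.2, -0.3, -1.9]
finger_gap: 15.2
```

```bash
python3 -m pendant '[{"claw":1,"tx":0,"ty":0,"tz":0.15,"rx":0,"ry":0,"rz":0},{"claw":1,"tx":0,"ty":0,"tz":0,"rx":0,"ry":0,"rz":0},{"claw":1,"tx":0,"ty":0,"tz":0,"rx":0,"ry":0,"rz":0}]';python3 -m pendant '[{"claw":1,"tx":0,"ty":0,"tz":0.1,"rx":0,"ry":0,"rz":0},{"claw":1,"tx":0,"ty":0,"tz":0,"rx":0,"ry":0,"rz":0},{"claw":1,"tx":0,"ty":0,"tz":0,"rx":0,"ry":0,"rz":0}]'
```

```text
clock: 21.9
tool_pos: [509.7, 312.9, 225.5]
tool_rot: [0.699, 0.715, 0.0, 0.0]
ft_force: [0.6, -0.3, -0.5]
finger_gap: 15.5
clock: 22.15
tool_pos: [509.9, 312.9, 225.3]
tool_rot: [0.699, 0.715, 0.001, 0.0]
ft_force: [-1.4, -1.0, 3.5]
finger_gap: 15.0
```

```bash
python3 -m pendant '[{"claw":2,"tx":0,"ty":0,"tz":0,"rx":0,"ry":0,"rz":0},{"claw":3,"tx":0,"ty":0,"tz":0,"rx":0,"ry":0,"rz":0},{"claw":4.5,"tx":0,"ty":0,"tz":0,"rx":0,"ry":0,"rz":0},{"claw":5.5,"tx":0,"ty":0,"tz":0,"rx":0,"ry":0,"rz":0},{"claw":5.5,"tx":0,"ty":0,"tz":0,"rx":0,"ry":0,"rz":0},{"claw":5.5,"tx":0,"ty":0,"tz":0,"rx":0,"ry":0,"rz":0},{"claw":5.5,"tx":0,"ty":0,"tz":0,"rx":0,"ry":0,"rz":0},{"claw":5.5,"tx":0,"ty":0,"tz":0,"rx":0,"ry":0,"rz":0}]'
python3 - <<'E'
from h import *
w=cams.capture('wrist');cv2.imwrite('pics/w18.png',w)
s=cams.capture('scene');cv2.imwrite('pics/s18c.png',cv2.resize(s[180:300,430:510],None,fx=5,fy=5,interpolation=cv2.INTER_CUBIC))
E
```

```text
clock: 22.82
tool_pos: [509.6, 312.8, 224.3]
tool_rot: [0.699, 0.715, -0.0, -0.0]
ft_force: [0.8, -0.0, -0.1]
finger_gap: 55.0
```

View pics/w18.png

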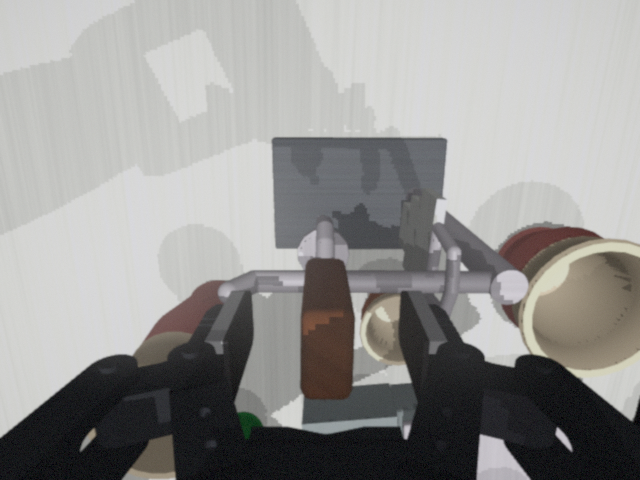

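View pics/s18c.png

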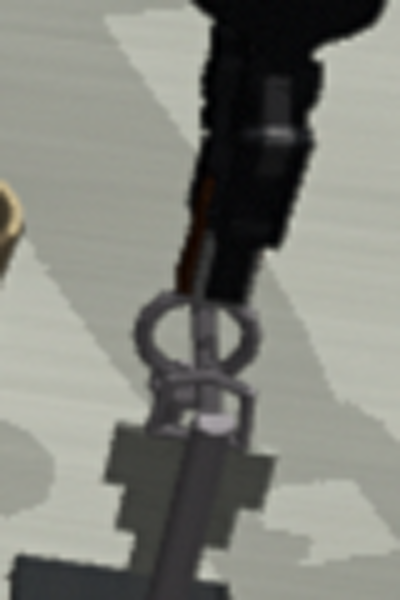

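```bash
python3 -m pendant '[{"claw":5.5,"tx":0,"ty":0,"tz":-1,"rx":0,"ry":0,"rz":0},{"claw":5.5,"tx":0,"ty":0,"tz":-2,"rx":0,"ry":0,"rz":0},{"claw":5.5,"tx":0,"ty":0,"tz":-3,"rx":0,"ry":0,"rz":0},{"claw":5.5,"tx":0,"ty":0,"tz":-3,"rx":0,"ry":0,"rz":0},{"claw":5.5,"tx":0,"ty":0,"tz":-3,"rx":0,"ry":0,"rz":0},{"claw":5.5,"tx":0,"ty":0,"tz":-3,"rx":0,"ry":0,"rz":0},{"claw":5.5,"tx":0,"ty":0,"tz":0,"rx":0,"ry":0,"rz":0},{"claw":5.5,"tx":0,"ty":0,"tz":0,"rx":0,"ry":0,"rz":0},{"claw":5.5,"tx":0,"ty":0,"tz":0,"rx":0,"ry":0,"rz":0},{"claw":5.5,"tx":0,"ty":0,"tz":0,"rx":0,"ry":0,"rz":0},{"claw":5.5,"tx":0,"ty":0,"tz":0,"rx":0,"ry":0,"rz":0},{"claw":5.5,"tx":0,"ty":0,"tz":0,"rx":0,"ry":0,"rz":0}]'
python3 -m pendant '[{"claw":5.5,"tx":0,"ty":0,"tz":0,"rx":0,"ry":0,"rz":0},{"claw":5.5,"tx":0,"ty":0,"tz":0,"rx":0,"ry":0,"rz":0},{"claw":5.5,"tx":0,"ty":0,"tz":0,"rx":0,"ry":0,"rz":0},{"claw":5.5,"tx":0,"ty":0,"tz":0,"rx":0,"ry":0,"rz":0},{"claw":5.5,"tx":0,"ty":0,"tz":0,"rx":0,"ry":0,"rz":0},{"claw":5.5,"tx":0,"ty":0,"tz":0,"rx":0,"ry":0,"rz":0},{"claw":5.5,"tx":0,"ty":0,"tz":0,"rx":0,"ry":0,"rz":0},{"claw":5.5,"tx":0,"ty":0,"tz":0,"rx":0,"ry":0,"rz":0},{"claw":5.5,"tx":0,"ty":0,"tz":0,"rx":0,"ry":0,"rz":0},{"claw":5.5,"tx":0,"ty":0,"tz":0,"rx":0,"ry":0,"rz":0},{"claw":5.5,"tx":0,"ty":0,"tz":0,"rx":0,"ry":0,"rz":0},{"claw":5.5,"tx":0,"ty":0,"tz":0,"rx":0,"ry":0,"rz":0}]'
python3 - <<'E'
from h import *
w=cams.capture('wrist');cv2.imwrite('pics/w19.png',w)
s=cams.capture('scene');cv2.imwrite('pics/s19.png',s);cv2.imwrite('pics/s19c.png',cv2.resize(s[180:300,430:510],None,fx=5,fy=5,interpolation=cv2.INTER_CUBIC))
import time
w2=cams.capture('wrist');print(np.abs(w2.astype(int)-w).max(), (np.abs(w2.astype(int)-w).max(2)>40).sum())
E
```

```text
clock: 23.92
tool_pos: [509.2, 312.6, 372.6]
tool_rot: [0.699, 0.715, -0.001, -0.0]
ft_force: [-0.2, 0.0, 0.2]
finger_gap: 54.9
clock: 24.92
tool_pos: [509.6, 312.8, 374.3]
tool_rot: [0.699, 0.715, -0.0, 0.0]
ft_force: [-0.6, 0.2, 0.5]
finger_gap: 54.8
83 49
```

View pics/w19.png

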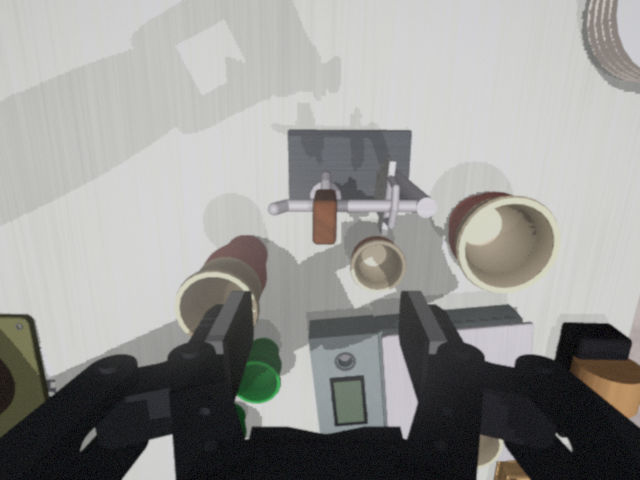

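View pics/s19.png

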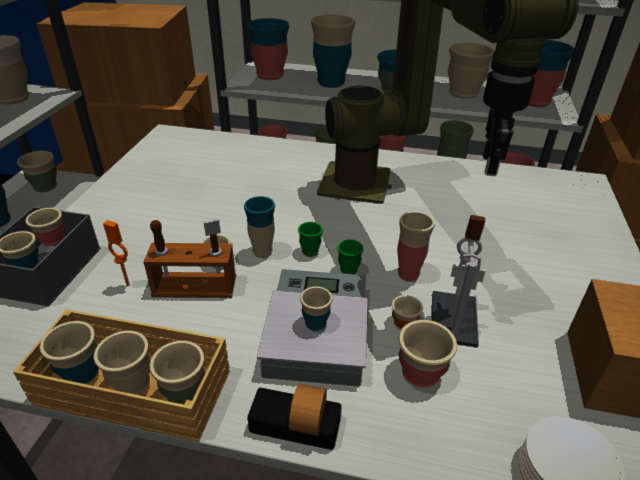

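View pics/s19c.png

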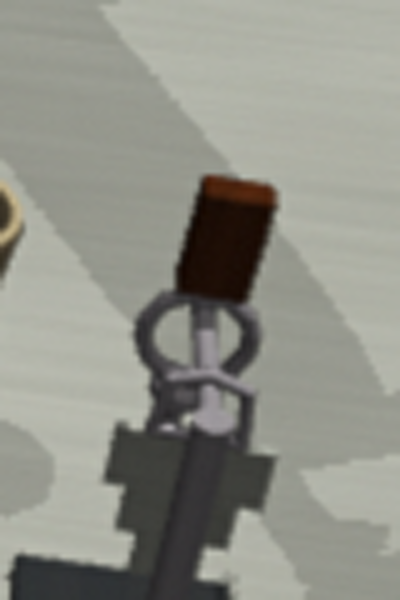

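```bash
python3 -m pendant '[{"claw":5.5,"tx":0,"ty":0,"tz":0,"rx":0,"ry":0,"rz":0},{"claw":5.5,"tx":0,"ty":0,"tz":0,"rx":0,"ry":0,"rz":0},{"claw":5.5,"tx":0,"ty":0,"tz":0,"rx":0,"ry":0,"rz":0},{"claw":5.5,"tx":0,"ty":0,"tz":0,"rx":0,"ry":0,"rz":0},{"claw":5.5,"tx":0,"ty":0,"tz":0,"rx":0,"ry":0,"rz":0},{"claw":5.5,"tx":0,"ty":0,"tz":0,"rx":0,"ry":0,"rz":0},{"claw":5.5,"tx":0,"ty":0,"tz":0,"rx":0,"ry":0,"rz":0},{"claw":5.5,"tx":0,"ty":0,"tz":0,"rx":0,"ry":0,"rz":0}]' >/dev/null
python3 - <<'E'
from h import *
s0=cv2.imread('pics/s19.png')
s=cams.capture('scene');T=wristT();w=cams.capture('wrist');cv2.imwrite('pics/s20.png',s)
d=np.abs(s.astype(int)-s0).max(2)[180:300,440:500];print("diff",(d>40).sum())
hs=cv2.cvtColor(w,cv2.COLOR_BGR2HSV)
print("expected block top px scene",proj("scene",(509.7,312.8,263)),proj("scene",(509.7,312.8,211)),"wrist",proj("wrist",(509.7,312.8,263),T),proj("wrist",(509.7,312.8,76),T))
E
```

```text
diff 0
expected block top px scene [475.6 216.5] [470.5 237.2] wrist [326.7 225.9] [326.1 179. ]
```

```bash
python3 -c "
from rig import hand_in
print(hand_in())"
```

```text
the job is handed in; nothing more can be done
None
```

I moved the small pot to the middle of the weighing plate, pressed the tare button with the stylus, and hung the stylus on the hook in front of the gauge. I handed the job in with the clock at about 26 s, well under the 69 s limit. `hand_in()` reports no verdict, so the checks below are my own.

- **Pot:** it stands upright near the plate centre. I measured it at (682, 24) mm against a plate middle of (686, 24) mm.
- **Tare:** the button bottomed out at about 8–10 N of change at the wrist, with the tip about 31 mm above the table, for over half a second. I then pulled the stylus clear. I did not zoom in on the button afterwards, but the last pictures show nothing in the well. I never went near the power button.
- **Stylus:** it hangs by its eye about 50 mm in front of the gauge. Two scene pictures about 0.7 s apart showed no movement, and the grip block's top and underside both sat where an upright stylus would put them.
- **Gauge and other items:** the gauge still hangs on the arm. The other pots and tools look unmoved in the last scene picture; I did not measure them. The gripper was open about 110 mm above the stylus and touching nothing.
- **Disagreement:** the scene camera read about 4–6 mm off in y compared with the top and wrist cameras. Those two agreed to about 2 mm, so I used them for all positioning.

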